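# Refill the bottle capper and fit its spacer

### The arm

A 6-joint arm with a two-finger parallel gripper is mounted at the origin on the work surface. World frame = base frame: x ahead of the robot, y to its left, z up, the work surface at z = 0. Lengths are in mm, angles in degrees, forces in N, time in s.
With the tool pointing down it reaches from about 350 to 850 mm from the base axis. Payload 8.1 kg.
Tool frame: the origin (TCP) lies on the centre line of the jaws, within the pads' length; the fingertips stand 14 mm ahead of it and the grasp point (between the pads) lies 5 mm behind it; z points along the fingers, y is the line along which they close (so a half turn about z gives the same grasp; the last joint's range is limited). The gripper opens to 85 mm and grips with 20 to 120 N. Pads are 22 mm wide; open, the fingers measure 114 mm over their backs; the gripper's body (76 mm by 85 mm) begins 54 mm behind the grasp point. The pads swing forward as they close: fully open they stand 13 mm farther back than shut.
Start: joints at [-82.013, 7.471, 85.268, -0, 87.261, -4.893], TCP at [133.767, -584.903, 245.292] pointing down, gripper open.
Joint ranges: [-169.43, 169.43], [-51.17, 129.36], [1.28, 143.12], [-76.62, 256.62], [0, 156.53], [-152.29, 152.29]. Speed limits (degrees/s): [136.94, 136.94, 159.86, 180, 180, 180].

### API

Orientations are given as [roll, pitch, yaw] about the fixed x, y, z axes, in that order (R = Rz(yaw) Ry(pitch) Rx(roll)).
In Python, from bench import sense, snapshot, camera_info, hand_in gives the robot as it stands. The module is installed in compiled form; this text tells all that it offers.
- The arm moves only by the tool apply_moves, never from a script. Its argument "deltas" is a list of rows, each a list of 7 numbers: the shift along the tool's x, y, z scaled (see below), then the turn, a rotation vector about the tool's x, y, z scaled (see below), then the opening, from 0 (shut) to 1 (fully open). In form: [[dx, dy, dz, ax, ay, az, claw], ...]. A call has 1 to 8 rows; each row shifts and turns the commanded pose from where the row before left it, along the tool's axes as they then stand; what a row does not reach is not made up. The controller multiplies each number of a shift by 0.03 m and each number of a turn by 0.08 rad. A row lasts 1/8 s, in which the tool goes at most 62.5 mm and 10.7 degrees, less where a joint would pass 70% of its speed; a pose out of reach is approached as far as the arm can. A call with a number of a shift or a turn outside -1 to 1 is refused whole. A call with a gripper value outside its range is refused whole. The fingers move at their own pace and stop on an object; "grip_force" is the grip in N (left out, the last holds). Time passes only in rows, so rows that do not move let the fingers close. It gives the time, the measured TCP pose, the force, the opening and the grip force at its end, in the units of the state.
- sense(): the state, without advancing time (a new reading comes with each control period).
- snapshot(name): name is "side" or "top" or "wrist"; returns the picture (480x640x3 uint8, red, green, blue); there is no depth.
- camera_info(name): a dict with "vertical_fov" (degrees; the focal length in pixels is half the picture's height over the tangent of half this angle, whatever the lens; pixels are square), "cx", "cy" (the principal point, pixels), "origin" and "rotation" of the camera in the world; the wrist camera has in their place "tool_from_camera" (4x4, takes a point from camera to tool coordinates, whose origin is the TCP and whose axes are the flange's). Camera axes: x right, y up, looking along -z (the intrinsics and any distortion apply to the point x, -y, -z); pixel columns grow to the right and rows downward; lengths in mm; the calibration is good to about 2 mm. The wrist camera is an equidistant fisheye: a pixel r from the principal point sees the ray r / f radians off the axis. A picture is of the moment at which its call begins: read the wrist's pose just before it. camera_info takes no time and is no camera call.
- hand_in(): hands the job in; it is judged then, once.
The state is a dict: "time": time; "joint_pos": joint angles; "qd": joint speeds; "joint_efforts": joint torques, N m; "tool_pos": TCP position; "tcp_rot": TCP orientation; "ft_force": force on the tool from outside, world axes, zero at the start; "wrist_torque": the same for the moment, N m; "finger_gap": finger opening in mm; "grip_force": force on a finger pad.
Only numpy, scipy, OpenCV 4.12 (cv2) and the standard library are available. Lean on these libraries where they do the work, as an engineer would, in place of code of your own. Each camera call takes 0.05 s, during which the arm holds its last target. There are 200 camera calls.

### The job

Get the bench bottle capper ready: gather the stray white caps from the bench into the steel pour tray, then tip the tray out into the feed hopper so that every cap ends up in the hopper, and put the empty tray back flat on its blue mat. Lift the old, loose spacer sleeve off the upright post and stand it on the bench clear of the post, and of the three sleeves on the bench slide the one whose bore closely fits the post onto it, right down to the shoulder, leaving the other two on the bench and the brown bottles standing. Last, with everything in place, press the start button right down.

Things in the scene. Friction and masses are not known exactly. Their poses are not given: they have to be found in the camera images.
- cap1: white ribbed plastic screw cap, solid cylinder 26 mm diameter, 18 mm high, 15 g; origin at the centre of its underside, own z along its axis. Starts in the tray.
- cap2: white ribbed plastic screw cap, solid cylinder 26 mm diameter, 18 mm high, 15 g; origin at the centre of its underside, own z along its axis. Starts in the tray.
- cap3: white ribbed plastic screw cap, solid cylinder 26 mm diameter, 18 mm high, 15 g; origin at the centre of its underside, own z along its axis. Starts in the tray.
- cap4: white ribbed plastic screw cap, solid cylinder 26 mm diameter, 18 mm high, 15 g; origin at the centre of its underside, own z along its axis. Starts in the tray.
- cap5: white ribbed plastic screw cap, solid cylinder 26 mm diameter, 18 mm high, 15 g; origin at the centre of its underside, own z along its axis. A stray: starts standing on the bench among the sleeves and bottles, or is absent.
- cap6: white ribbed plastic screw cap, solid cylinder 26 mm diameter, 18 mm high, 15 g; origin at the centre of its underside, own z along its axis. A stray: starts standing on the bench among the sleeves and bottles, or is absent.
- cap7: white ribbed plastic screw cap, solid cylinder 26 mm diameter, 18 mm high, 15 g; origin at the centre of its underside, own z along its axis. A stray: starts standing on the bench among the sleeves and bottles, or is absent.
- cap8: white ribbed plastic screw cap, solid cylinder 26 mm diameter, 18 mm high, 15 g; origin at the centre of its underside, own z along its axis. A stray: starts standing on the bench among the sleeves and bottles, or is absent.
- cap9: white ribbed plastic screw cap, solid cylinder 26 mm diameter, 18 mm high, 15 g; origin at the centre of its underside, own z along its axis. A stray: starts standing on the bench among the sleeves and bottles, or is absent.
- tray: open steel pour tray, 0.2 kg, 160 long (own x) x 62 wide (y, outside: grip across) x 45 mm high; side and back walls 3, floor 4 mm thick. Origin: centre of underside, z up. Front end (+x) has no wall, only a pouring lip: the floor ramps up 20 degrees from x = 56 to 80 mm. Tip it 70 to 80 degrees nose down to empty it. Starts on its mat, lip to the left (+y).
- tray_spout (a point): middle of the top edge of the tray's pouring lip, at own (80, 0, 13) mm of the tray
- mat: blue mat fixed on the bench, 220 (own x) x 120 (own y) x 4 mm thick, the tray's place; origin at the centre of its underside; the tray stands on its top, 4 mm up
- hopper: square open-topped steel feed hopper of the bottle capper, fixed, to the robot's left: 190 x 190 mm outside, walls 4 mm, rim 120 mm above the bench, floor inside nearly flat at about 25 to 48 mm; origin at the centre of its underside, x and y along its sides
- hopper_mouth (a point): centre of the hopper's mouth, at rim height (120 mm)
- post: the capper's height-stop post, fixed: 90 x 90 x 14 mm white base, dark shoulder 44 mm across whose top is 30 mm above the bench, and on it an upright steel shaft 18 mm in diameter with a chamfered top, its tip 85 mm above the bench; origin at the centre of the base's underside
- post_shoulder (a point): centre of the shoulder's top face, on the shaft's axis, 30 mm above the bench; a seated sleeve's underside lies here
- sleeve_a: aluminium spacer sleeve standing on end on the bench, outside 38 mm diameter, 34 mm high, 70 g, bore 12 mm: too small for the shaft; origin at the centre of its underside, own z along the bore
- sleeve_b: aluminium spacer sleeve standing on end on the bench, outside 38 mm diameter, 34 mm high, 70 g, bore 21 mm: the one that fits the 18 mm shaft closely; origin at the centre of its underside, own z along the bore
- sleeve_d: aluminium spacer sleeve standing on end on the bench, outside 38 mm diameter, 34 mm high, 70 g, bore 29 mm: far too wide for the shaft; origin at the centre of its underside, own z along the bore
- sleeve_c: aluminium spacer sleeve standing on end, outside 38 mm diameter, 34 mm high, 70 g, bore 29 mm: too wide for the shaft, left from the last job: it starts on the post, resting on the shoulder; origin at the centre of its underside, own z along the bore
- bottle_a: small brown glass bottle, 30 mm diameter, 55 mm high, standing on the bench (bystander); origin at the centre of its underside
- bottle_b: small brown glass bottle, 30 mm diameter, 55 mm high, standing on the bench (bystander); origin at the centre of its underside
- start (a joint): travel of the start button, 0 m up, 0.006 m fully down; springs back; about 5 N presses it fully down
- start_top (a point): centre of the top of the grey round start button (28 mm across) in its white housing; pressed straight down

How it is judged:
By the outcome, as a careful person would: the job done as asked, in the order asked, and still so for the second after the job is handed in, with the robot touching nothing.
Of cap5, cap6, cap7, cap8, cap9 only 3 to 5 are there at a start; the rules pass over those that are not, and their reading is None.
At some moment in a run one of cap5, cap6, cap7, cap8, cap9, sleeve_b, tray may be knocked a few centimetres aside while the robot is not near it.
It also fails if it takes over 210 s, if anything falls off the work surface, if the arm or the gripper's body presses on something with over 40 N, if the wrist force passes 120 N, or if a joint passes its speed limit or range.

## Working session

There is one attempt and no reset: what is moved stays moved. The work goes in short steps, Python scripts to look and compute and a tool call to move; the robot and the scene stay as the last step left them, time stands still between calls to the robot, and variables do not carry over. Pictures are saved under pics/ and viewed, at most 14 in all, crops included, and the job is handed in when it is done.

Besides the shell and the picture viewer there is one more tool, called after ">>>" as name(argument=value, ...) on one line, values as JSON. apply_moves: Moves the arm, as the interface text tells. Its arguments: {"type":"object","properties":{"deltas":{"type":"array"},"grip_force":{"type":"number"}},"required":["deltas"]}

```bash
mkdir -p pics; ls; python3 - <<'E'
from bench import *
import cv2,numpy as np
print(sense())
for n in("side","top","wrist"):
    print(n,camera_info(n)); cv2.imwrite(f"pics/{n}0.png",snapshot(n)[:,:,::-1])
E
```

```text
pics
{'time': 0.0, 'joint_pos': array([-8.20128734e+01,  7.51505104e+00,  8.53292993e+01, -4.27857948e-04,
        8.72626985e+01, -4.89312659e+00]), 'qd': array([ 0.03957127, -0.09314657,  0.00862236, -0.02045544,  0.05065071,
        0.08059029]), 'joint_efforts': array([-1.61345361e-03, -5.69400465e+01, -5.00561607e+01, -3.78219547e-04,
        1.48336584e-02, -6.24578934e-05]), 'tool_pos': array([ 133.69306314, -584.37145497,  244.24482425]), 'tcp_rot': array([-1.79893305e+02, -8.70520724e-03,  1.28802660e+01]), 'ft_force': array([-0.87503301, -0.37790079, -0.91454443]), 'wrist_torque': array([ 0.03130354, -0.01226394,  0.07171357]), 'grip_force': 0.0, 'finger_gap': 85.4693028914958}
side {'vertical_fov': 44.65748833055482, 'cx': 311.7923411775529, 'cy': 235.4468467134281, 'origin': array([ 197.3018693 , -520.0914682 ,  865.18328317]), 'rotation': array([ 38.43960138,  -0.57052761, -28.9062202 ])}
top {'vertical_fov': 50.46939160262066, 'cx': 320.5900168074009, 'cy': 234.43186298977938, 'origin': array([ 401.49178734,    1.46052326, 1196.64567815]), 'rotation': array([  4.93372026,   0.5273095 , -89.0348484 ])}
wrist {'vertical_fov': 65.70646984690485, 'cx': 317.90644375817055, 'cy': 235.0368010027457, 'tool_from_camera': array([[-1.10688867e-04,  9.46895538e-01,  3.21541332e-01,
         8.17879619e+01],
       [ 9.99999842e-01, -7.21700451e-05,  5.56775523e-04,
         1.04190144e-01],
       [ 5.50413910e-04,  3.21541343e-01, -9.46895381e-01,
        -1.28892229e+02],
       [ 0.00000000e+00,  0.00000000e+00,  0.00000000e+00,
         1.00000000e+00]])}
```

View pics/top0.png

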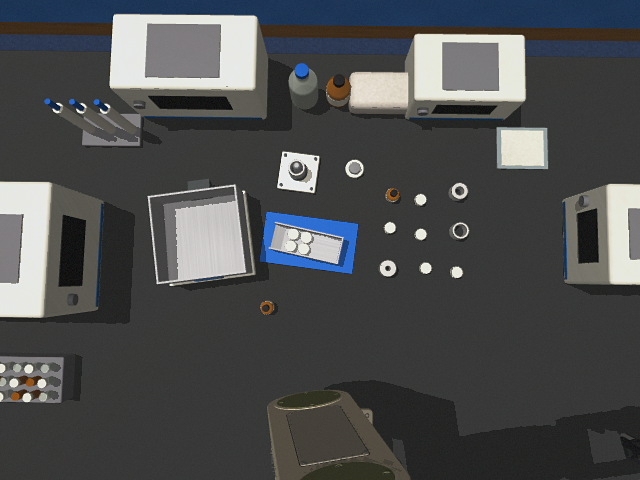

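View pics/side0.png

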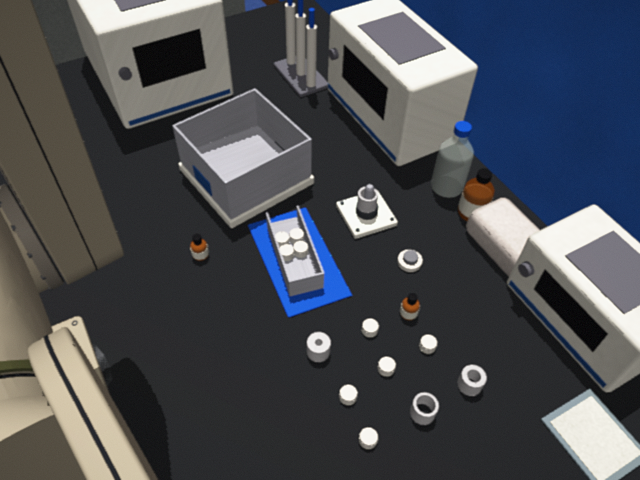

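```bash
cat > h.py <<'E'
from bench import *
import cv2,numpy as np
from scipy.spatial.transform import Rotation as Ro
Rr=lambda rpy:Ro.from_euler('xyz',rpy,degrees=True).as_matrix()
def ray(n,uv,pose=None):
    c=camera_info(n);f=240/np.tan(np.radians(c['vertical_fov']/2))
    a=np.array([uv[0]-c['cx'],uv[1]-c['cy']],float)
    if n!='wrist':
        d=np.array([a[0]/f,-a[1]/f,-1]);return c['origin'],Rr(c['rotation'])@d
    r=np.hypot(*a)+1e-9;t=r/f
    d=np.array([a[0]/r*np.sin(t),-a[1]/r*np.sin(t),-np.cos(t)])
    T=c['tool_from_camera'];R=Rr(pose[1])
    return pose[0]+R@T[:3,3],R@T[:3,:3]@d
def onz(n,uv,z,pose=None):
    o,d=ray(n,uv,pose);return (o+d*(z-o[2])/d[2])
def proj(n,p,pose=None):
    c=camera_info(n);f=240/np.tan(np.radians(c['vertical_fov']/2))
    if n!='wrist':o,R=c['origin'],Rr(c['rotation'])
    else:
        T=c['tool_from_camera'];Rt=Rr(pose[1]);o=pose[0]+Rt@T[:3,3];R=Rt@T[:3,:3]
    v=R.T@(np.asarray(p,float)-o);v=v*[1,-1,-1]
    if n!='wrist':return np.array([c['cx']+f*v[0]/v[2],c['cy']+f*v[1]/v[2]])
    s=np.hypot(v[0],v[1]);t=np.arctan2(s,v[2]);return np.array([c['cx'],c['cy']])+f*t*v[:2]/s
def snap(n,name=None):
    s=sense();im=snapshot(n)
    if name:cv2.imwrite(f'pics/{name}.png',im[:,:,::-1])
    return im,(s['tool_pos'],s['tcp_rot'])
def blobs(mask,lo,hi):
    n,l,st,ce=cv2.connectedComponentsWithStats(mask.astype(np.uint8))
    return [(ce[i].round(1),st[i]) for i in range(1,n) if lo<=st[i][4]<=hi]
def white(im):
    m=im.astype(int);return (m.min(2)>150)&(np.ptp(m,axis=2)<40)
def caps(im=None):
    "bench caps from top picture"
    if im is None:im,_=snap('top')
    out=[]
    for c,s in blobs(white(im),30,400):
        p=onz('top',c,18)
        if 300<p[0]<700 and -420<p[1]<-60:out.append((c,s[2:],p.round(1)))
    return out
def go(p,rpy=None,q=None):
    "total shift in tool axes/30mm and turn/0.08rad from measured pose"
    s=sense();R=Rr(s['tcp_rot']);d=R.T@(np.asarray(p,float)-s['tool_pos'])/30
    t=np.zeros(3)
    if rpy is not None:t=Ro.from_matrix(R.T@Rr(rpy)).as_rotvec()/.08
    print('shift',d.round(2),'turn',t.round(2))
E
python3 - <<'E'
from h import *
im=cv2.imread('pics/top0.png')[:,:,::-1]; si=cv2.imread('pics/side0.png')[:,:,::-1]
for c in caps(im):print(c)
m=im.astype(int);bl=(m[:,:,2]>150)&(m[:,:,0]<80)
cs,_=cv2.findContours(bl.astype(np.uint8),0,2)
for c in cs:
    if cv2.contourArea(c)>2000:
        b=cv2.boxPoints(cv2.minAreaRect(c));print('mat',[onz('top',x,4)[:2].round() for x in b],np.mean([onz('top',x,4) for x in b],0))
for n,uv,z in [('hopper c',(154,196),120),('',(236,186),120),('',(254,277),120),('',(158,283),120),('start',(354,168),25),('post base',(298.5,171.5),14),
  ('post tip',(297,167),85),('btl',(392,192),55),('btl2',(267,305),55)]:
    print(n,onz('top',uv,z).round(1))
for uv,z in [((410,256),25),((369,186),85),((424,400),34),((472,374),34),((319,340),34)]:print('side',uv,onz('side',uv,z).round(1))
big=cv2.resize(im[140:330,140:500],None,fx=2.2,fy=2.2,interpolation=cv2.INTER_CUBIC)
cv2.imwrite('pics/z0.png',big[:,:,::-1])
E
```

```text
(array([459.1, 190.5]), array([ 16,  16, 125], dtype=int32), array([ 611.2, -307.6,   18. ]))
(array([420.2, 199.1]), array([11, 11, 90], dtype=int32), array([ 589.5, -217. ,   18. ]))
(array([389.6, 227.3]), array([12, 11, 94], dtype=int32), array([ 522.2, -146. ,   18. ]))
(array([460.1, 230.2]), array([16, 16, 66], dtype=int32), array([ 518.1, -309.3,   18. ]))
(array([420.4, 234. ]), array([12, 11, 96], dtype=int32), array([ 507.8, -217.4,   18. ]))
(array([387.4, 267.8]), array([ 16,  16, 174], dtype=int32), array([ 428.2, -141.4,   18. ]))
(array([425.4, 267.7]), array([11, 11, 93], dtype=int32), array([ 429.9, -228.9,   18. ]))
(array([456.4, 272. ]), array([11, 11, 96], dtype=int32), array([ 421.2, -300.2,   18. ]))
mat [array([440., 156.]), array([558., 144.]), array([532., -73.]), array([414., -59.])] [485.78330024  41.9154676    4.        ]
hopper c [571.2 371.2 120. ]
 [595.5 196.  120. ]
 [401.9 151.9 120. ]
 [385.8 354.4 120. ]
start [659.3 -61.4  25. ]
post base [651.4  68.6  14. ]
post tip [646.5  68.1  85. ]
btl [ 598.8 -146.4   55. ]
btl2 [340.3 130.2  55. ]
side (410, 256) [658.8 -65.2  25. ]
side (369, 186) [651.3  69.5  85. ]
side (424, 400) [ 519.2 -299.6   34. ]
side (472, 374) [ 608.3 -300.9   34. ]
side (319, 340) [ 430.9 -137.8   34. ]
```

View pics/z0.png

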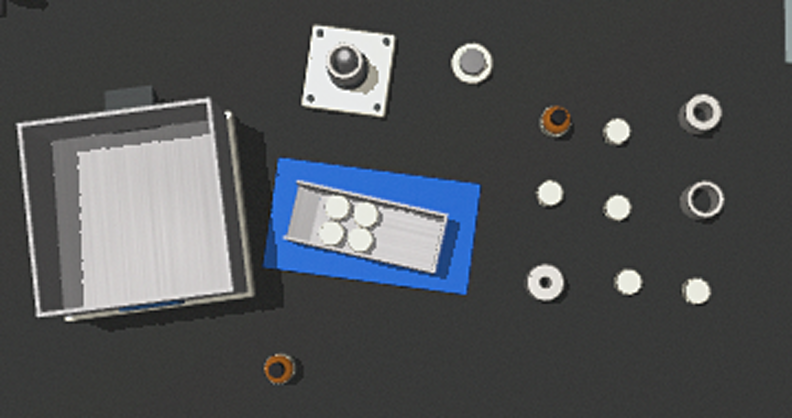

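```bash
python3 - <<'E'
from h import *
P=[onz('top',(140+u/2.2,140+v/2.2),49)[:2] for u,v in [(297,182),(285,240),(436,271),(446,214)]]
P=np.array(P);print(P.round(),P.mean(0).round(1)); a=(P[0]+P[1]-P[2]-P[3]);print(np.degrees(np.arctan2(a[1],a[0])),np.hypot(*a)/2,np.linalg.norm(P[0]-P[1]))
for uv in [(336,208),(366,214),(331,233),(359,240)]:print(onz('top',(140+uv[0]/2.2,140+uv[1]/2.2),26).round())
print(sense()['tcp_rot']);go([421,-300,100],[180,0,13])
E
```

```text
[[525. 118.]
 [465. 128.]
 [436. -27.]
 [495. -36.]] [480.4  45.6]
79.0526889472613 157.57053228596985 61.040032930183834
[501.  78.  26.]
[495.  47.  26.]
[475.  83.  26.]
[468.  53.  26.]
[-1.79915186e+02 -8.22657815e-03  1.28807992e+01]
shift [11.45 -7.1   4.83] turn [-0.02 -0.   -0.03]
```

>>> apply_moves(deltas=[[0.955,-0.592,0.4,0,0,0,0.6],[0.955,-0.592,0.4,0,0,0,0.6],[0.955,-0.592,0.4,0,0,0,0.6],[0.955,-0.592,0.4,0,0,0,0.6],[0.955,-0.592,0.4,0,0,0,0.6],[0.955,-0.592,0.4,0,0,0,0.6],[0.955,-0.592,0.4,0,0,0,0.6],[0.955,-0.592,0.4,0,0,0,0.6]], grip_force=25)

```text
time: 1.15
tool_pos: [326.1, -394.3, 148.7]
tcp_rot: [-180.0, 0.0, 12.9]
ft_force: [-0.2, 0.5, 0.3]
finger_gap: 51.1
grip_force: 0.0
```

>>> apply_moves(deltas=[[0.955,-0.592,0.4,0,0,0,0.6],[0.955,-0.592,0.4,0,0,0,0.6],[0.955,-0.592,0.4,0,0,0,0.6],[0.955,-0.592,0.4,0,0,0,0.6],[0,0,0,0,0,0,0.6],[0,0,0,0,0,0,0.6]])

```text
time: 1.9
tool_pos: [421.1, -300.7, 101.3]
tcp_rot: [-180.0, 0.0, 12.9]
ft_force: [0.4, -0.1, 0.2]
finger_gap: 51.4
grip_force: 0.0
```

```bash
python3 - <<'E'
from h import *
im,po=snap('wrist','w1');print(po,sense()['finger_gap'])
for p in [(421,-300,18),(430,-229,18),(508,-217,18)]:print(proj('wrist',p,po).round())
for c,s in blobs(white(im),200,20000):print(c,s,onz('wrist',c,18,po).round(1))
E
```

```text
(array([ 421.14910074, -300.67681358,  101.28852905]), array([-1.79997960e+02,  2.74921180e-02,  1.29134524e+01])) 51.40155930467465
[317. 250.]
[207. 212.]
[209.  80.]
[114.4  46.2] [  94   25   46   44 1393] [ 522.3 -148.9   18. ]
[212.5  80.5] [ 189   57   50   48 1769] [ 508. -219.   18.]
[368.9  95.1] [ 330   59   73   72 2301] [ 517.9 -307.9   18. ]
[ 75.8 189.3] [  50  158   61   66 2386] [ 425.8 -131.4   18. ]
[209.  208.6] [ 186  185   47   49 1705] [ 432.3 -230.3   18. ]
[624.4 308.3] [ 590  196   50  174 2888] [ 424.5 -578.1   18. ]
[317.4 244.9] [ 295  221   46   48 1713] [ 424.3 -299.6   18. ]
[240.3 309.5] [229 295  22  33 328] [ 367.9 -259.7   18. ]
[ 21.4 433.9] [  0 413  53  39 905] [96.5 -0.1 18. ]
```

View pics/w1.png

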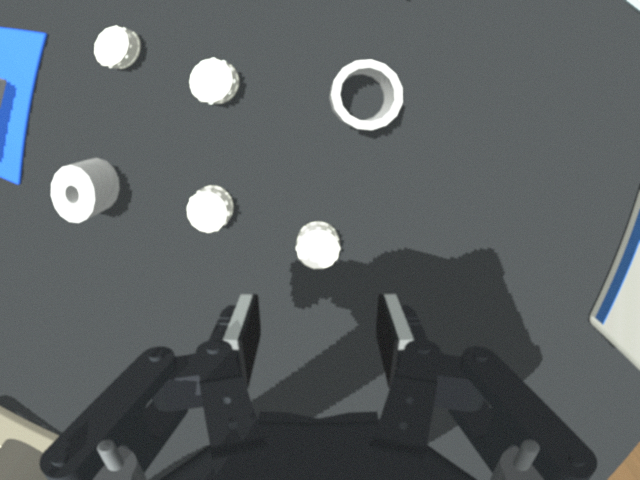

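>>> apply_moves(deltas=[[0.01,0,0.7,0,0,0,0.6],[0.01,0,0.7,0,0,0,0.6],[0.01,0,0.7,0,0,0,0.6],[0.01,0,0.7,0,0,0,0.6],[0,0,0,0,0,0,0.3],[0,0,0,0,0,0,0.1],[0,0,0,0,0,0,0.1],[0,0,0,0,0,0,0.1]])

```text
time: 2.95
tool_pos: [423.1, -300.8, 18.2]
tcp_rot: [179.9, -0.1, 12.9]
ft_force: [0.5, 0.1, 0.3]
finger_gap: 24.9
grip_force: 25.6
```

>>> apply_moves(deltas=[[0,0,-0.6,0,0,1,0.1],[0,0,-0.6,0,0,1,0.1],[0,0,-0.6,0,0,1,0.1],[0,0,-0.6,0,0,1,0.1],[0,0,-0.6,0,0,1,0.1],[0,0,0,0,0,0.2,0.1]])

```text
time: 3.7
tool_pos: [423.8, -301.2, 109.3]
tcp_rot: [179.9, -0.2, -11.0]
ft_force: [-0.5, 0.1, -0.1]
finger_gap: 24.5
grip_force: 25.6
```

```bash
python3 - <<'E'
from h import *
go([456,-8.5,100],[180,0,-11])
E
```

```text
shift [-0.8  -9.78  0.29] turn [ 0.02 -0.04  0.01]
```

>>> apply_moves(deltas=[[-0.08,-0.978,0,0,0,0,0.1],[-0.08,-0.978,0,0,0,0,0.1],[-0.08,-0.978,0,0,0,0,0.1],[-0.08,-0.978,0,0,0,0,0.1],[-0.08,-0.978,0,0,0,0,0.1],[-0.08,-0.978,0,0,0,0,0.1],[-0.08,-0.978,0,0,0,0,0.1],[-0.08,-0.978,0,0,0,0,0.1]])

```text
time: 4.7
tool_pos: [447.9, -65.1, 106.4]
tcp_rot: [-180.0, 0.1, -10.9]
ft_force: [-0.1, 0.6, 0.1]
finger_gap: 24.6
grip_force: 25.6
```

>>> apply_moves(deltas=[[-0.08,-0.978,0.3,0,0,0,0.1],[-0.08,-0.978,0.5,0,0,0,0.1],[0,0,0.7,0,0,0,0.1],[0,0,0,0,0,0,0.1],[0,0,0,0,0,0,0.1],[0,0,0,0,0,0,0.45],[0,0,0,0,0,0,0.45],[0,0,-0.8,0,0,0,0.6]])

```text
time: 5.7
tool_pos: [453.0, -7.6, 84.9]
tcp_rot: [180.0, 0.2, -11.0]
ft_force: [-0.0, -0.5, -0.1]
finger_gap: 51.1
grip_force: 0.0
```

```bash
python3 - <<'E'
from h import *
go([430.5,-229.5,60],[180,0,-11]);print(sense()['tool_pos'])
im,po=snap('wrist','w2')
E
```

```text
shift [0.67 7.4  0.83] turn [0.   0.05 0.01]
[453.045191    -7.60983229  84.86876038]
```

View pics/w2.png

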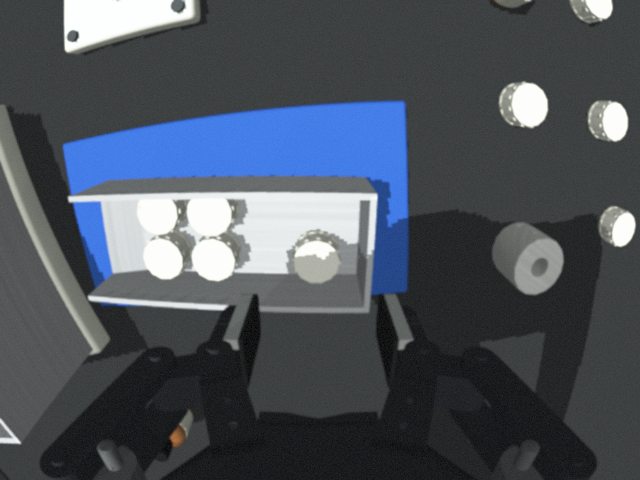

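>>> apply_moves(deltas=[[0.084,0.925,0,0,0,0,0.6],[0.084,0.925,0,0,0,0,0.6],[0.084,0.925,0,0,0,0,0.6],[0.084,0.925,0,0,0,0,0.6],[0.084,0.925,0,0,0,0,0.6],[0.084,0.925,0,0,0,0,0.6],[0.084,0.925,0,0,0,0,0.6],[0.084,0.925,0,0,0,0,0.6]])

```text
time: 6.75
tool_pos: [432.3, -230.6, 86.5]
tcp_rot: [180.0, -0.0, -11.0]
ft_force: [-0.3, -0.1, 0.1]
finger_gap: 51.2
grip_force: 0.0
```

>>> apply_moves(deltas=[[0,0,0.54,0,0,0,0.6],[0,0,0,0,0,0,0.6]])

```text
time: 7.0
tool_pos: [431.0, -228.2, 68.1]
tcp_rot: [-179.9, 0.2, -11.0]
ft_force: [0.2, 0.2, 0.3]
finger_gap: 51.5
grip_force: 0.0
```

```bash
python3 - <<'E'
from h import *
im,po=snap('wrist')
for c,s in blobs(white(im),800,20000):print(c,s,onz('wrist',c,18,po).round(1))
go([430.5,-229.5,18],[180,0,-11])
for c in caps():print(c[2])
E
```

```text
[444.4  82.8] [ 395   40   93   83 4127] [ 516.7 -307.9   18. ]
[265.6 130.2] [ 238  102   57   57 2475] [ 508.3 -218.1   18. ]
[132.4 136.7] [ 108  112   55   52 2017] [ 522.7 -148.4   18. ]
[318.6 267.8] [ 294  240   50   56 2176] [ 433.6 -229.4   18. ]
[161.2 306.1] [ 129  263   63   82 3507] [ 425.6 -133.2   18. ]
shift [-0.02  0.05  1.69] turn [-0.02  0.03  0.01]
[ 611.2 -307.6   18. ]
[ 589.5 -217.    18. ]
[ 522.2 -146.    18. ]
[ 507.8 -217.4   18. ]
[ 428.2 -141.4   18. ]
```

>>> apply_moves(deltas=[[0,0,0.57,0,0,0,0.6],[0,0,0.57,0,0,0,0.6],[0,0,0.55,0,0,0,0.6],[0,0,0,0,0,0,0.3],[0,0,0,0,0,0,0.1],[0,0,0,0,0,0,0.1],[0,0,0,0,0,0,0.1],[0,0,-0.9,0,0,0,0.1]])

```text
time: 8.1
tool_pos: [430.8, -228.4, 45.0]
tcp_rot: [-179.9, 0.2, -11.0]
ft_force: [0.2, 0.7, 0.5]
finger_gap: 24.5
grip_force: 25.4
```

>>> apply_moves(deltas=[[0,0,-0.9,0,0,0,0.1],[0.04,-0.925,-0.7,0,0,0,0.1],[0.04,-0.925,0,0,0,0,0.1],[0.04,-0.925,0,0,0,0,0.1],[0.04,-0.925,0,0,0,0,0.1],[0.04,-0.925,0,0,0,0,0.1],[0.04,-0.925,0,0,0,0,0.1],[0.04,-0.925,0,0,0,0,0.1]])

```text
time: 9.1
tool_pos: [477.9, -39.5, 94.9]
tcp_rot: [180.0, -0.1, -11.0]
ft_force: [0.3, 0.1, 0.6]
finger_gap: 24.6
grip_force: 25.4
```

>>> apply_moves(deltas=[[0.04,-0.925,0.3,0,0,0,0.1],[0,0,0.6,0,0,0,0.1],[0,0,0,0,0,0,0.1],[0,0,0,0,0,0,0.1],[0,0,0,0,0,0,0.45],[0,0,0,0,0,0,0.45],[0,0,-0.8,0,0,0,0.6]])

```text
time: 9.98
tool_pos: [482.3, -13.3, 90.0]
tcp_rot: [180.0, 0.2, -11.0]
ft_force: [1.0, -0.6, -0.3]
finger_gap: 51.2
grip_force: 0.0
```

```bash
python3 - <<'E'
from h import *
go([508.5,-218,60],[180,0,-11]);print(sense()['tool_pos'])
im,po=snap('wrist')
for c,s in blobs(white(im),800,20000):print(c,s,onz('wrist',c,26,po).round(1))
E
```

```text
shift [2.16 6.53 0.99] turn [0.   0.05 0.  ]
[482.34810375 -13.33415653  90.01849874]
[135.3  52.1] [  66    0  131   98 6937] [620.9  61.   26. ]
[594.4  42.5] [578  24  32  40 858] [ 589.  -208.3   26. ]
[520.6 153.2] [ 501  131   39   44 1271] [ 524.6 -140.1   26. ]
[604.8 163.3] [590 144  29  39 820] [ 510.9 -208.7   26. ]
[225.1 279.8] [   83   246   289    79 11961] [481.2  42.   26. ]
```

>>> apply_moves(deltas=[[0.309,0.933,0,0,0,0,0.6],[0.309,0.933,0,0,0,0,0.6],[0.309,0.933,0,0,0,0,0.6],[0.309,0.933,0,0,0,0,0.6],[0.309,0.933,0,0,0,0,0.6],[0.309,0.933,0,0,0,0,0.6],[0.309,0.933,0.2,0,0,0,0.6],[0,0,0.6,0,0,0,0.6]])

```text
time: 11.02
tool_pos: [511.7, -220.6, 68.3]
tcp_rot: [179.9, -0.2, -11.1]
ft_force: [0.2, -0.0, -0.7]
finger_gap: 51.2
grip_force: 0.0
```

>>> apply_moves(deltas=[[0,0,0.8,0,0,0,0.6],[0,0,0.8,0,0,0,0.6],[0,0,0,0,0,0,0.6],[0,0,0,0,0,0,0.3],[0,0,0,0,0,0,0.1],[0,0,0,0,0,0,0.1],[0,0,0,0,0,0,0.1],[0,0,-0.8,0,0,0,0.1]])

```text
time: 12.02
tool_pos: [508.8, -217.2, 41.9]
tcp_rot: [-179.9, 0.2, -11.0]
ft_force: [-0.2, -0.1, 0.3]
finger_gap: 24.7
grip_force: 24.7
```

>>> apply_moves(deltas=[[0,0,-0.9,0,0,0,0.1],[-0.374,-0.941,-0.8,0,0,0,0.1],[-0.374,-0.941,0,0,0,0,0.1],[-0.374,-0.941,0,0,0,0,0.1],[-0.374,-0.941,0,0,0,0,0.1],[-0.374,-0.941,0,0,0,0,0.1],[-0.374,-0.941,0,0,0,0,0.1],[-0.374,-0.941,0,0,0,0,0.1]])

```text
time: 13.02
tool_pos: [470.6, -8.2, 94.4]
tcp_rot: [-180.0, -0.0, -11.0]
ft_force: [0.3, -0.2, 0.2]
finger_gap: 24.6
grip_force: 24.7
```

>>> apply_moves(deltas=[[-0.374,-0.941,0.3,0,0,0,0.1],[0,0,0.6,0,0,0,0.1],[0,0,0,0,0,0,0.1],[0,0,0,0,0,0,0.1],[0,0,0,0,0,0,0.45],[0,0,0,0,0,0,0.45],[0,0,-0.8,0,0,0,0.6]])

```text
time: 13.9
tool_pos: [463.7, 20.7, 90.1]
tcp_rot: [180.0, 0.2, -11.0]
ft_force: [0.7, -0.3, 0.0]
finger_gap: 50.8
grip_force: 0.0
```

```bash
python3 - <<'E'
from h import *
go([522.7,-147.5,60],[180,0,-11]);print(sense()['tool_pos'])
for c in caps():print(c[2])
E
```

```text
shift [3.   5.13 0.99] turn [0.01 0.05 0.  ]
[463.68360375  20.70817905  90.08452171]
[ 611.2 -307.6   18. ]
[ 589.7 -217.    18. ]
[ 522.2 -146.    18. ]
[ 518.1 -309.3   18. ]
```

>>> apply_moves(deltas=[[0.5,0.855,0,0,0,0,0.6],[0.5,0.855,0,0,0,0,0.6],[0.5,0.855,0,0,0,0,0.6],[0.5,0.855,0,0,0,0,0.6],[0.5,0.855,0,0,0,0,0.6],[0.5,0.855,0.2,0,0,0,0.6],[0,0,0.6,0,0,0,0.6]])

```text
time: 14.82
tool_pos: [526.1, -149.7, 68.4]
tcp_rot: [179.9, -0.2, -11.1]
ft_force: [0.5, 0.4, 0.0]
finger_gap: 51.0
grip_force: 0.0
```

>>> apply_moves(deltas=[[0,0,0.8,0,0,0,0.6],[0,0,0.8,0,0,0,0.6],[0,0,0,0,0,0,0.6],[0,0,0,0,0,0,0.3],[0,0,0,0,0,0,0.1],[0,0,0,0,0,0,0.1],[0,0,0,0,0,0,0.1],[0,0,-0.8,0,0,0,0.1]])

```text
time: 15.82
tool_pos: [522.7, -146.8, 41.9]
tcp_rot: [-180.0, 0.2, -11.0]
ft_force: [0.1, -0.7, -1.3]
finger_gap: 24.9
grip_force: 24.7
```

>>> apply_moves(deltas=[[0,0,-0.9,0,0,0,0.1],[-0.38,-0.857,-0.8,0,0,0,0.1],[-0.38,-0.857,0,0,0,0,0.1],[-0.38,-0.857,0,0,0,0,0.1],[-0.38,-0.857,0,0,0,0,0.1],[-0.38,-0.857,0,0,0,0,0.1],[-0.38,-0.857,0,0,0,0,0.1],[0,0,0.3,0,0,0,0.1]])

```text
time: 16.82
tool_pos: [486.8, 18.4, 85.9]
tcp_rot: [-180.0, -0.1, -10.8]
ft_force: [-0.2, -0.5, -0.4]
finger_gap: 24.6
grip_force: 24.7
```

>>> apply_moves(deltas=[[0,0,0.6,0,0,0,0.1],[0,0,0,0,0,0,0.1],[0,0,0,0,0,0,0.1],[0,0,0,0,0,0,0.45],[0,0,0,0,0,0,0.45],[0,0,-0.8,0,0,0,0.6]])

```text
time: 17.58
tool_pos: [484.9, 17.1, 90.0]
tcp_rot: [180.0, 0.2, -11.0]
ft_force: [0.1, -0.1, -0.2]
finger_gap: 50.9
grip_force: 0.0
```

```bash
python3 - <<'E'
from h import *
go([589.5,-218,60],[180,0,-11]);print(sense()['tool_pos'])
for c in caps():print(c[2])
snap('wrist','w3')
E
```

```text
shift [4.92 7.03 0.99] turn [0.01 0.05 0.01]
[484.94589998  17.09533974  90.0313719 ]
[ 611.2 -307.6   18. ]
[ 589.7 -217.    18. ]
[ 518.3 -309.6   18. ]
```

View pics/w3.png

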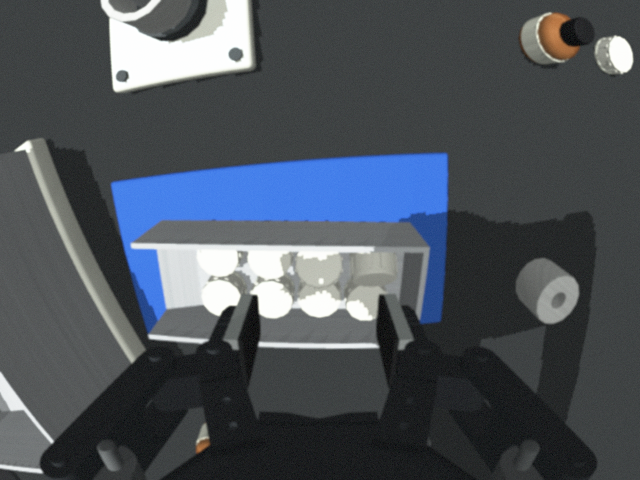

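>>> apply_moves(deltas=[[0.615,0.879,0,0,0,0,0.6],[0.615,0.879,0,0,0,0,0.6],[0.615,0.879,0,0,0,0,0.6],[0.615,0.879,0,0,0,0,0.6],[0.615,0.879,0,0,0,0,0.6],[0.615,0.879,0,0,0,0,0.6],[0.615,0.879,0,0,0,0,0.6],[0.615,0.879,0.2,0,0,0,0.6]])

```text
time: 18.68
tool_pos: [592.1, -219.3, 85.3]
tcp_rot: [180.0, -0.1, -11.0]
ft_force: [-0.3, 0.2, 0.4]
finger_gap: 51.3
grip_force: 0.0
```

>>> apply_moves(deltas=[[0,0,0.6,0,0,0,0.6],[0,0,0.8,0,0,0,0.6],[0,0,0.8,0,0,0,0.6],[0,0,0,0,0,0,0.6],[0,0,0,0,0,0,0.3],[0,0,0,0,0,0,0.1],[0,0,0,0,0,0,0.1],[0,0,0,0,0,0,0.1]])

```text
time: 19.68
tool_pos: [592.2, -218.4, 20.6]
tcp_rot: [180.0, -0.1, -11.0]
ft_force: [0.1, 0.5, 5.2]
finger_gap: 24.4
grip_force: 24.9
```

>>> apply_moves(deltas=[[0,0,-0.8,0,0,0,0.1],[0,0,-0.9,0,0,0,0.1],[-0.66,-0.868,-0.8,0,0,0,0.1],[-0.66,-0.868,0,0,0,0,0.1],[-0.66,-0.868,0,0,0,0,0.1],[-0.66,-0.868,0,0,0,0,0.1],[-0.66,-0.868,0,0,0,0,0.1],[-0.66,-0.868,0,0,0,0,0.1]])

```text
time: 20.68
tool_pos: [503.9, -41.3, 94.5]
tcp_rot: [-180.0, -0.0, -11.0]
ft_force: [0.4, -0.8, -0.7]
finger_gap: 24.5
grip_force: 24.7
```

>>> apply_moves(deltas=[[-0.66,-0.868,0,0,0,0,0.1],[-0.66,-0.868,0,0,0,0,0.1],[0,0,0,0,0,0,0.1],[0,0,0,0,0,0,0.1]])

```text
time: 21.18
tool_pos: [475.8, 16.2, 94.7]
tcp_rot: [180.0, -0.0, -10.9]
ft_force: [0.3, -0.0, 0.0]
finger_gap: 24.7
grip_force: 24.7
```

```bash
python3 - <<'E'
from h import *
go([474,16.5,50],[180,0,-11])
E
```

```text
shift [-0.06  0.    1.49] turn [ 0.   -0.01  0.02]
```

>>> apply_moves(deltas=[[-0.06,0,0.5,0,0,0,0.1],[0,0,0.5,0,0,0,0.1],[0,0,0.4,0,0,0,0.1],[0,0,0,0,0,0,0.1]])

```text
time: 21.68
tool_pos: [473.1, 16.5, 50.9]
tcp_rot: [180.0, 0.1, -11.0]
ft_force: [-0.6, -0.4, 2.5]
finger_gap: 24.8
grip_force: 29.2
```

>>> apply_moves(deltas=[[0,0,0,0,0,0,0.4],[0,0,0,0,0,0,0.4],[0,0,-0.8,0,0,0,0.4],[0,0,-1,0,0,0,0.4],[0,0,-1,0,0,0,0.6],[0,0,0,0,0,0,0.6]])

```text
time: 22.42
tool_pos: [475.6, 16.7, 139.2]
tcp_rot: [-180.0, -0.3, -11.0]
ft_force: [0.6, -0.6, 0.0]
finger_gap: 51.4
grip_force: 0.0
```

```bash
python3 - <<'E'
from h import *
im,po=snap('wrist','w4');print(po)
print(len(caps()))
E
```

```text
(array([475.64405785,  16.7160724 , 139.16117964]), array([-179.96404357,   -0.30083896,  -10.95300622]))
2
```

View pics/w4.png

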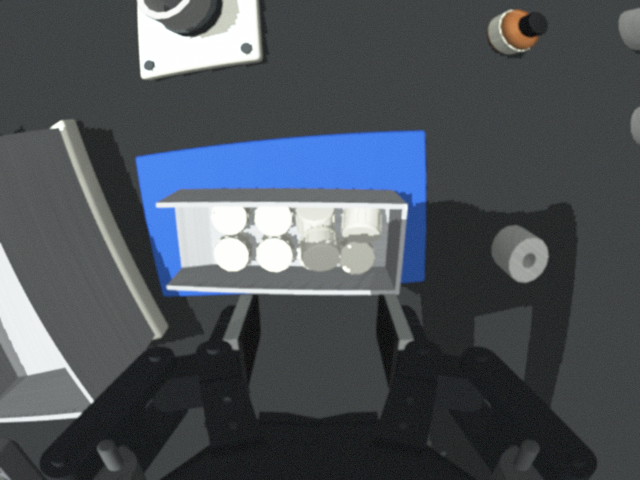

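```bash
python3 - <<'E'
from h import *
po=(np.array([475.64,16.72,139.16]),np.array([-179.964,-.3,-10.95]))
def rep(P):
    P=np.array(P);a=(P[0]+P[1]-P[2]-P[3]);print(P.round(),P.mean(0).round(1),np.degrees(np.arctan2(a[1],a[0])).round(1),np.hypot(*a)/2,np.linalg.norm(P[0]-P[1]))
rep([onz('wrist',u,49,po)[:2] for u in [(159,205),(168,291),(402,291),(408,205)]])
H=[onz('top',u,120)[:2] for u in [(148.2,196.4),(235.5,185.5),(245.9,272.3),(157.3,283.6)]]
rep(H)
s=sense();print(s['joint_pos'].round(1))
go([475,41,170],[180,0,79])
E
```

```text
[[523. 112.]
 [463. 126.]
 [434. -33.]
 [492. -44.]] [477.8  40.3] 79.2 160.20109966527386 61.95190218798515
[[570. 384.]
 [597. 197.]
 [411. 169.]
 [385. 356.]] [490.7 276.5] 8.5 187.39968926354916 188.46993815115047
[ -4.2  -7.8 112.1   0.   75.6  96.8]
shift [-0.11 -0.8  -1.13] turn [  0.    -0.   -19.63]
```

>>> apply_moves(deltas=[[0,0,0,0,0,-0.98,1],[0,0,0,0,0,-0.98,1],[0,0,0,0,0,-0.98,1],[0,0,0,0,0,-0.98,1],[0,0,0,0,0,-0.98,1],[0,0,0,0,0,-0.98,1],[0,0,0,0,0,-0.98,1],[0,0,0,0,0,-0.98,1]], grip_force=60)

```text
time: 23.52
tool_pos: [472.5, 16.9, 134.5]
tcp_rot: [-179.9, 0.2, 25.1]
ft_force: [-0.2, -0.9, 0.1]
finger_gap: 85.3
grip_force: 0.0
```

>>> apply_moves(deltas=[[0,0,0,0,0,-0.98,1],[0,0,0,0,0,-0.98,1],[0,0,0,0,0,-0.98,1],[0,0,0,0,0,-0.98,1],[0,0,0,0,0,-0.98,1],[0,0,0,0,0,-0.98,1],[0,0,0,0,0,-0.98,1],[0,0,0,0,0,-0.98,1]])

```text
time: 24.52
tool_pos: [472.5, 16.9, 134.5]
tcp_rot: [-179.8, 0.1, 61.1]
ft_force: [0.3, 0.1, -0.4]
finger_gap: 85.5
grip_force: 0.0
```

>>> apply_moves(deltas=[[0,0,0,0,0,-0.98,1],[0,0,0,0,0,-0.98,1],[0,0,0,0,0,-0.98,1],[0,0,0,0,0,-0.98,1],[0,0,0,0,0,0,1],[0,0,0,0,0,0,1]])

```text
time: 25.28
tool_pos: [473.1, 16.9, 135.5]
tcp_rot: [-179.9, 0.0, 78.8]
ft_force: [0.2, -0.4, 0.3]
finger_gap: 85.6
grip_force: 0.0
```

```bash
python3 - <<'E'
from h import *
im,po=snap('wrist','w5');print(po,sense()['joint_pos'].round(1))
for p in [(478,41,49)]:print(proj('wrist',p,po))
E
```

```text
(array([473.09047886,  16.90777813, 135.49754668]), array([-1.79913968e+02,  8.86669817e-03,  7.87848756e+01])) [ -4.2  -7.7 112.1   0.   75.7   7. ]
[319.85770399 210.81155377]
```

View pics/w5.png

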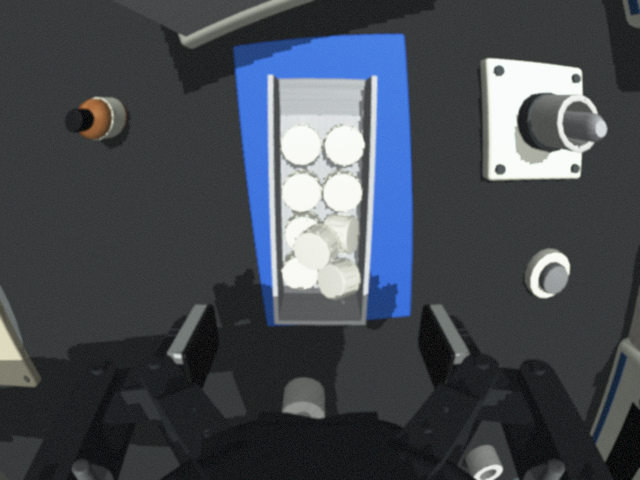

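```bash
python3 - <<'E'
from h import *
s=sense();po=(s['tool_pos'],s['tcp_rot'])
P=np.array([onz('wrist',u,49,po)[:2] for u in [(269,77),(376,77),(365.5,323),(275,323)]])
a=(P[0]+P[1]-P[2]-P[3]);c=P.mean(0);yaw=np.degrees(np.arctan2(a[1],a[0]));print(P.round(),c,yaw,np.hypot(*a)/2)
t=np.array([np.cos(np.radians(yaw)),np.sin(np.radians(yaw))]);g=c-5*t;print(g)
R=Rr([180,0,yaw])@Ro.from_euler('y',25,degrees=True).as_matrix();rpy=Ro.from_matrix(R).as_euler('xyz',degrees=True);print(rpy)
go([*g,110],rpy)
# shift from pre-grasp to grasp in leaned axes
print((R.T@np.array([0,0,33-110.]))/30)
E
```

```text
[[465. 125.]
 [525. 113.]
 [494. -42.]
 [433. -30.]] [479.20163985  41.13365232] 78.42283575102996 158.4663784025276
[478.19820241  36.23537576]
[180.         -25.          78.42283575]
shift [0.66 0.04 0.86] turn [-0.03  5.46  0.08]
[-1.08472021e+00 -3.14326012e-16  2.32618999e+00]
```

>>> apply_moves(deltas=[[0.66,0.04,0.86,0,0,0.08,1],[0,0,0,0,0.91,0,1],[0,0,0,0,0.91,0,1],[0,0,0,0,0.91,0,1],[0,0,0,0,0.91,0,1],[0,0,0,0,0.91,0,1],[0,0,0,0,0.91,0,1],[0,0,0,0,0,0,1]])

```text
time: 26.32
tool_pos: [478.2, 35.2, 109.8]
tcp_rot: [-179.9, -25.0, 78.3]
ft_force: [0.9, 0.2, -0.5]
finger_gap: 85.3
grip_force: 0.0
```

>>> apply_moves(deltas=[[-0.27,0,0.58,0,0,0,1],[-0.27,0,0.58,0,0,0,1],[-0.27,0,0.58,0,0,0,1],[-0.27,0,0.58,0,0,0,1],[0,0,0,0,0,0,1],[0,0,0,0,0,0,1]])

```text
time: 27.08
tool_pos: [478.9, 36.1, 34.0]
tcp_rot: [-180.0, -25.0, 78.5]
ft_force: [0.4, 0.1, -0.8]
finger_gap: 85.5
grip_force: 0.0
```

```bash
python3 - <<'E'
from h import *
go([478.2,36.2,33],[180,-25,78.4]);print(sense()['joint_pos'].round(1))
E
```

```text
shift [-0.02 -0.02  0.03] turn [-0.01 -0.01  0.02]
[-20.    2.3 118.3  27.3  65.9 -21.3]
```

>>> apply_moves(deltas=[[0,0,0,0,0,0,0.6],[0,0,0,0,0,0,0.6],[0,0,0,0,0,0,0.6],[0,0,0,0,0,0,0.6]])

```text
time: 27.58
tool_pos: [479.5, 35.7, 34.9]
tcp_rot: [179.9, -25.0, 78.6]
ft_force: [-2.0, -1.6, 6.8]
finger_gap: 61.2
grip_force: 66.7
```

>>> apply_moves(deltas=[[0.07,0,-0.15,0,0,0,0.6],[0.07,0,-0.15,0,0,0,0.6],[0.1,0,-0.2,0,0,0,0.6],[0,0,0,0,0,0,0.6],[0,0,0,0,0,0,0.6]])

```text
time: 28.2
tool_pos: [478.7, 36.3, 50.4]
tcp_rot: [180.0, -25.0, 78.5]
ft_force: [0.3, -0.3, -4.4]
finger_gap: 60.8
grip_force: 66.0
```

```bash
python3 - <<'E'
from h import *
print(sense()['wrist_torque'])
snap('side','s1')
c=np.array([490.7,276.5]);t=np.array([np.cos(np.radians(78.4)),np.sin(np.radians(78.4))])
print('pre',c-95*t,'end',c-30*t)
go([*(c-95*t),195],[180,-25,78.4])
E
```

```text
[-0.46593218  0.03504068  0.0211664 ]
pre [471.59759749 183.44035129] end [484.66766237 247.11274251]
shift [ 6.35 -1.2  -2.36] turn [-0.01 -0.01  0.02]
```

View pics/s1.png

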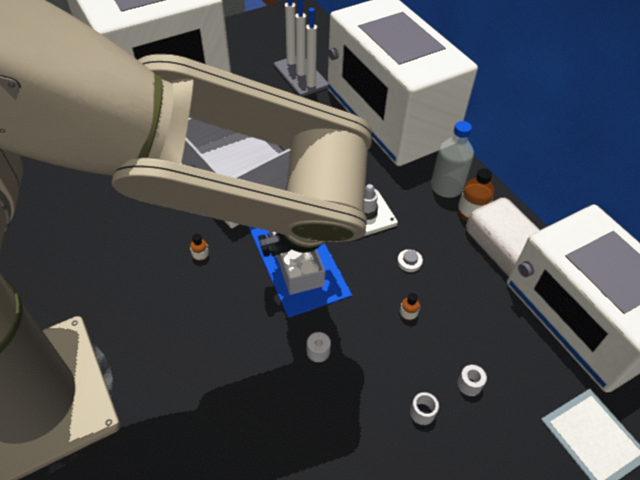

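>>> apply_moves(deltas=[[0.15,0,-0.32,0,0,0,0.6],[0.27,0,-0.58,0,0,0,0.6],[0.27,0,-0.58,0,0,0,0.6],[0.27,0,-0.58,0,0,0,0.6],[0.27,0,-0.58,0,0,0,0.6],[0.27,0,-0.58,0,0,0,0.6],[0.27,0,-0.58,0,0,0,0.6],[0.27,0,-0.58,0,0,0,0.6]])

```text
time: 29.25
tool_pos: [478.6, 36.2, 196.7]
tcp_rot: [-180.0, -25.0, 78.5]
ft_force: [-0.3, 0.1, -3.9]
finger_gap: 61.2
grip_force: 66.0
```

>>> apply_moves(deltas=[[0.2,-0.06,0.1,0,0,0,0.6],[0.4,-0.12,0.19,0,0,0,0.6],[0.6,-0.16,0.28,0,0,0,0.6],[0.6,-0.16,0.28,0,0,0,0.6],[0.6,-0.16,0.28,0,0,0,0.6],[0.6,-0.16,0.28,0,0,0,0.6],[0.6,-0.16,0.28,0,0,0,0.6],[0.4,-0.12,0.19,0,0,0,0.6]])

```text
time: 30.25
tool_pos: [471.5, 174.3, 193.8]
tcp_rot: [-179.8, -25.0, 78.5]
ft_force: [0.5, 0.6, -3.0]
finger_gap: 60.8
grip_force: 66.2
```

>>> apply_moves(deltas=[[0.25,-0.08,0.12,0,0,0,0.6],[0,0,0,0,0,0,0.6],[0,0,0,0,0,0,0.6]])

```text
time: 30.62
tool_pos: [472.1, 181.0, 194.9]
tcp_rot: [-180.0, -25.0, 78.5]
ft_force: [-0.4, 0.1, -3.1]
finger_gap: 60.9
grip_force: 66.1
```

```bash
python3 - <<'E'
from h import *
print(sense()['joint_pos'].round(1));go([471.6,183.4,195],[180,-25,78.4])
cv2.imwrite('pics/w6.png',np.vstack([snap('wrist')[0][:300],snap('top')[0][140:400]])[:,:,::-1])
E
```

```text
[ -2.  -14.3 115.   25.4  76.4   4. ]
shift [ 0.07 -0.03  0.03] turn [-0.01 -0.    0.02]
```

View pics/w6.png

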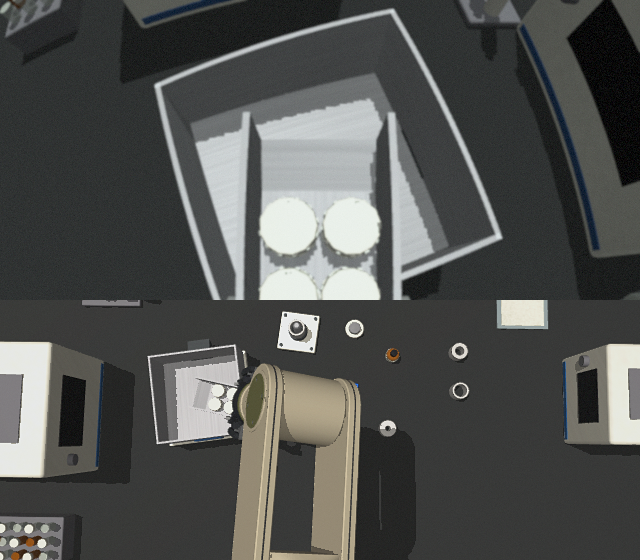

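>>> apply_moves(deltas=[[0.11,0,0.05,0,-0.6,0,0.6],[0.12,0,0.04,0,-0.95,0,0.6],[0.12,0,0.03,0,-0.95,0,0.6],[0.13,0,0.02,0,-0.95,0,0.6],[0.13,0,0.01,0,-0.95,0,0.6],[0.13,0,0,0,-0.95,0,0.6],[0.13,0,0,0,-0.95,0,0.6],[0.13,0,-0.01,0,-0.95,0,0.6]])

```text
time: 31.72
tool_pos: [478.5, 211.4, 196.8]
tcp_rot: [180.0, 8.3, 78.5]
ft_force: [0.5, -0.3, -4.3]
finger_gap: 60.6
grip_force: 66.5
```

>>> apply_moves(deltas=[[0.13,0,-0.02,0,-0.95,0,0.6],[0.12,0,-0.03,0,-0.95,0,0.6],[0.12,0,-0.04,0,-0.95,0,0.6],[0.12,0,-0.05,0,-0.95,0,0.6],[0.11,0,-0.06,0,-0.95,0,0.6],[0.11,0,-0.07,0,-0.95,0,0.6],[0.1,0,-0.08,0,-0.95,0,0.6],[0.09,0,-0.09,0,-0.95,0,0.6]])

```text
time: 32.72
tool_pos: [484.8, 241.7, 198.0]
tcp_rot: [180.0, 43.1, 78.5]
ft_force: [0.3, -0.2, -2.7]
finger_gap: 61.0
grip_force: 66.8
```

>>> apply_moves(deltas=[[0.08,0,-0.1,0,-0.95,0,0.6],[0,0,0,0,-0.5,0,0.6],[0,0,0,0,0,0,0.6],[0,0,0,0,0,0,0.6],[0,0,0,0,0,0,0.6],[0,0,0,0,0,0,0.6]])

```text
time: 33.48
tool_pos: [485.2, 245.0, 199.1]
tcp_rot: [179.9, 49.6, 78.5]
ft_force: [0.1, 0.4, -1.9]
finger_gap: 61.3
grip_force: 66.8
```

```bash
python3 - <<'E'
from h import *
print(sense())
cv2.imwrite('pics/w7.png',np.vstack([snap('wrist')[0][:300],snap('top')[0][140:400]])[:,:,::-1])
E
```

```text
{'time': 33.475, 'joint_pos': array([ 39.30442734,  35.60140279,  68.19713368, -32.03189993,
       114.74258049,  47.50404361]), 'qd': array([ 0.15569789,  0.25349669,  0.01695072, -0.05316806,  0.09248609,
       -0.04619275]), 'joint_efforts': array([-3.31001112e-02, -7.52203202e+01, -4.40759504e+01, -3.83326560e+00,
        4.59831700e+00, -9.28669906e-04]), 'tool_pos': array([485.18029881, 244.96601532, 199.12054891]), 'tcp_rot': array([179.9401142 ,  49.61792545,  78.45077668]), 'ft_force': array([ 0.07876448,  0.35414109, -1.92233965]), 'wrist_torque': array([ 0.69054163, -0.17594729, -0.01164475]), 'grip_force': 66.80149555206299, 'finger_gap': 61.327099131651444}
```

View pics/w7.png

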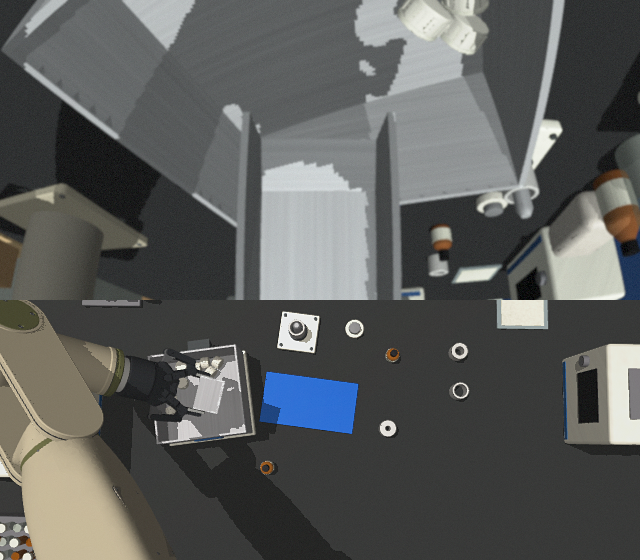

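>>> apply_moves(deltas=[[-0.08,0,0.1,0,0.6,0,0.6],[-0.09,0,0.09,0,1,0,0.6],[-0.1,0,0.08,0,1,0,0.6],[-0.11,0,0.07,0,1,0,0.6],[-0.11,0,0.06,0,1,0,0.6],[-0.12,0,0.05,0,1,0,0.6],[-0.12,0,0.04,0,1,0,0.6],[-0.13,0,0.02,0,1,0,0.6]])

```text
time: 34.58
tool_pos: [478.8, 214.8, 201.3]
tcp_rot: [180.0, 14.7, 78.5]
ft_force: [0.3, -0.3, -2.6]
finger_gap: 60.7
grip_force: 66.7
```

>>> apply_moves(deltas=[[-0.13,0,0,0,1,0,0.6],[-0.13,0,0,0,1,0,0.6],[-0.13,0,0,0,1,0,0.6],[-0.13,0,-0.01,0,1,0,0.6],[-0.12,0,-0.02,0,1,0,0.6],[-0.12,0,-0.03,0,1,0,0.6],[-0.11,0,-0.04,0,1,0,0.6],[-0.1,0,-0.05,0,1,0,0.6]])

```text
time: 35.58
tool_pos: [472.7, 185.7, 205.4]
tcp_rot: [180.0, -21.9, 78.5]
ft_force: [0.4, -1.3, -2.3]
finger_gap: 61.0
grip_force: 66.7
```

>>> apply_moves(deltas=[[0,0,0,0,0.6,0,0.6],[0,0,0,0,0,0,0.6],[0,0,0,0,0,0,0.6],[0,0,0,0,0,0,0.6]])

```text
time: 36.08
tool_pos: [473.0, 186.5, 205.4]
tcp_rot: [180.0, -24.5, 78.6]
ft_force: [0.1, -0.6, -1.9]
finger_gap: 61.2
grip_force: 66.8
```

```bash
python3 - <<'E'
from h import *
go([481,36,195],[180,-25,78.4]);go([481,36,35],[180,-25,78.4])
im,_=snap('wrist')
print([(b[0],b[1][4]) for b in blobs(white(im),300,50000)])
E
```

```text
shift [-4.57  1.25 -1.7 ] turn [-0.01  0.1   0.04]
shift [-6.78  1.25  3.15] turn [-0.01  0.1   0.04]
[(array([362.7, 189. ]), np.int32(7649)), (array([299.5, 110.5]), np.int32(353)), (array([316.9, 259.1]), np.int32(30765)), (array([268.7, 116.1]), np.int32(318)), (array([231. , 209.1]), np.int32(4749)), (array([513.3, 338.6]), np.int32(2145)), (array([ 25.6, 428.2]), np.int32(1503)), (array([634.9, 452. ]), np.int32(549))]
```

>>> apply_moves(deltas=[[-0.571,0.156,-0.212,0,0.1,0.04,0.6],[-0.571,0.156,-0.212,0,0,0,0.6],[-0.571,0.156,-0.212,0,0,0,0.6],[-0.571,0.156,-0.212,0,0,0,0.6],[-0.571,0.156,-0.212,0,0,0,0.6],[-0.571,0.156,-0.212,0,0,0,0.6],[-0.571,0.156,-0.212,0,0,0,0.6],[-0.571,0.156,-0.212,0,0,0,0.6]])

```text
time: 37.12
tool_pos: [480.5, 35.5, 193.5]
tcp_rot: [-179.9, -25.0, 78.4]
ft_force: [-0.2, -0.3, -2.9]
finger_gap: 60.9
grip_force: 66.7
```

>>> apply_moves(deltas=[[-0.24,0,0.52,0,0,0,0.6],[-0.24,0,0.52,0,0,0,0.6],[-0.24,0,0.52,0,0,0,0.6],[-0.24,0,0.52,0,0,0,0.6],[-0.24,0,0.52,0,0,0,0.6],[-0.24,0,0.52,0,0,0,0.6],[-0.24,0,0.52,0,0,0,0.6],[-0.24,0,0.52,0,0,0,0.6]])

```text
time: 38.12
tool_pos: [480.3, 36.5, 54.9]
tcp_rot: [-179.9, -25.0, 78.3]
ft_force: [0.6, 0.5, -2.9]
finger_gap: 61.0
grip_force: 67.0
```

>>> apply_moves(deltas=[[0,0,0,0,0,0,0.6],[0,0,0,0,0,0,0.6]])

```text
time: 38.38
tool_pos: [480.6, 36.4, 56.3]
tcp_rot: [-179.9, -25.0, 78.3]
ft_force: [-0.0, 0.4, -1.8]
finger_gap: 60.8
grip_force: 66.7
```

```bash
python3 - <<'E'
from h import *
go([481,36,36],[180,-25,78.4])
E
```

```text
shift [-0.3   0.02  0.61] turn [-0.01 -0.01 -0.02]
```

>>> apply_moves(deltas=[[-0.1,0,0.2,0,0,0,0.6],[-0.1,0,0.2,0,0,0,0.6],[-0.1,0,0.2,0,0,0,0.6],[0,0,0,0,0,0,0.6],[-0.014,0,0.03,0,0,0,0.6],[0,0,0,0,0,0,0.6]])

```text
time: 39.12
tool_pos: [480.1, 36.0, 35.0]
tcp_rot: [-179.9, -25.0, 78.3]
ft_force: [-1.7, -0.7, 1.0]
finger_gap: 60.9
grip_force: 67.0
```

>>> apply_moves(deltas=[[0,0,0,0,0,0,1],[0,0,0,0,0,0,1],[0,0,0,0,0,0,1],[0.24,0,-0.52,0,0,0,1],[0.24,0,-0.52,0,0,0,1],[0.24,0,-0.52,0,0,0,1],[0.24,0,-0.52,0,0,0,1],[0.24,0,-0.52,0,0,0,1]])

```text
time: 40.12
tool_pos: [480.3, 35.5, 122.3]
tcp_rot: [-180.0, -25.0, 78.3]
ft_force: [0.2, 0.1, -0.4]
finger_gap: 85.8
grip_force: 0.0
```

>>> apply_moves(deltas=[[0.4,0,-0.8,0,-0.91,0,1],[0.3,0,-0.8,0,-0.91,0,1],[0,0,0,0,-0.91,0,1],[0,0,0,0,-0.91,0,1],[0,0,0,0,-0.91,0,1],[0,0,0,0,-0.91,0,1],[0,0,0,0,0,0,1]])

```text
time: 41.0
tool_pos: [480.4, 37.1, 173.8]
tcp_rot: [-179.9, -0.0, 78.5]
ft_force: [0.6, -0.1, 0.0]
finger_gap: 85.5
grip_force: 0.0
```

```bash
python3 - <<'E'
from h import *
print(sense()['tool_pos']);go([650,69,165],[180,0,79])
snap('wrist','w8')
E
```

```text
[480.42186785  37.12888778 173.84564164]
shift [2.17 5.33 0.29] turn [-0.01 -0.   -0.12]
```

View pics/w8.png

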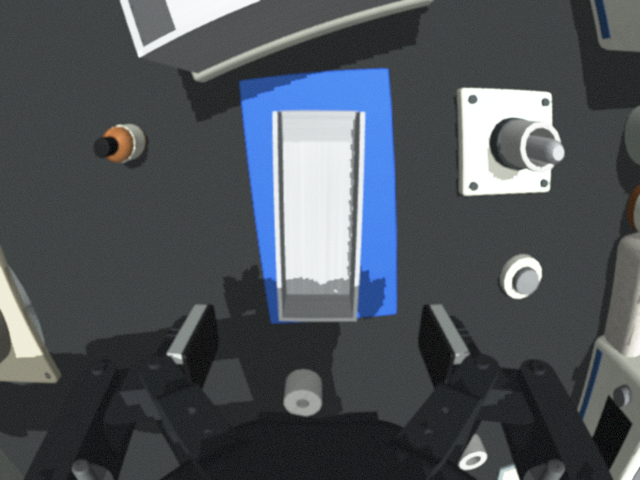

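```bash
python3 - <<'E'
from h import *
s=sense();po=(s['tool_pos'],s['tcp_rot'])
print('bolts',np.mean([onz('wrist',u,14,po) for u in [(473,99),(547,101),(544,183),(474,187)]],0))
print('tip',onz('wrist',(557,154),85,po))
im=cv2.imread('pics/top0.png')[:,:,::-1];m=white(im)
for c,st in blobs(m,100,2000):
    if 270<c[0]<370 and 140<c[1]<200:print('top',c,st,onz('top',c,14),onz('top',[st[0]+st[2]/2-.5,st[1]+st[3]/2-.5],14))
for u in [(354,168),]:print(onz('top',u,20))
# button both views by triangulation
o1,d1=ray('wrist',(527,278),po);o2,d2=ray('top',(354.5,168),None);o3,d3=ray('side',(410,257))
for (a,b),(c,d) in [((o1,d1),(o2,d2)),((o1,d1),(o3,d3)),((o2,d2),(o3,d3))]:
    k=np.linalg.lstsq(np.c_[b,-d],c-a,rcond=None)[0];print('btn',a+b*k[0],c+d*k[1])
E
```

```text
bolts [653.39269477  70.05093654  14.        ]
tip [650.70401134  69.8249335   85.        ]
top [297.3 171.6] [ 277  152   42   41 1031] [651.14879893  71.46370393  14.        ] [650.19947663  70.9722359   14.        ]
top [353.2 168.6] [345 160  18  18 128] [660.2807545  -60.13941815  14.        ] [660.53037766 -60.84306798  14.        ]
[660.42331077 -61.68492628  20.        ]
btn [665.13866376 -61.17714597  13.68506762] [661.95966067 -63.23356432  13.0978585 ]
btn [664.82525855 -60.8458448   14.22154143] [663.77903368 -60.87876375  13.63067153]
btn [660.9068276  -62.97206537  17.88185844] [661.38473915 -63.23577188  18.00144875]
```

>>> apply_moves(deltas=[[0.368,0.892,0,0,0,-0.1,0.75],[0.368,0.892,0,0,0,0,0.75],[0.368,0.892,0,0,0,0,0.75],[0.368,0.892,0,0,0,0,0.75],[0.368,0.892,0,0,0,0,0.75],[0.368,0.892,0,0,0,0,0.75],[0,0,0,0,0,0,0.75],[0,0,0,0,0,0,0.75]], grip_force=30)

```text
time: 42.05
tool_pos: [650.2, 69.1, 172.7]
tcp_rot: [-179.9, -0.0, 78.8]
ft_force: [-1.1, 1.1, -0.5]
finger_gap: 64.1
grip_force: 0.0
```

```bash
python3 - <<'E'
from h import *
im,po=snap('wrist','w9');go([651,70,52],[180,0,79])
for z in(14,30,64,85):print(z,proj('wrist',(651,70,z),po))
for c,st in blobs(white(im),500,30000):print(c,st)
E
```

```text
shift [0.03 0.03 4.03] turn [-0.03 -0.   -0.05]
14 [320.44223891 215.97641421]
30 [320.50238524 221.66366472]
64 [320.65263647 236.05134727]
85 [320.76454383 246.94137599]
[68.7 55.4] [    0     0   172   164 16254]
[181.1  71.5] [  46    0  183  170 1164]
[631.6  32.6] [ 619    0   21   78 1139]
[321.2 208.5] [ 261  155  117  114 9412]
[598.4 191.6] [ 573  172   52   44 1298]
[138.9 264.3] [ 106  196   64  149 5066]
[545.8 354.4] [ 508  316   72   93 4095]
[359.1 343.8] [ 337  324   45   39 1157]
[604.2 434.6] [ 568  384   66   96 2455]
```

View pics/w9.png

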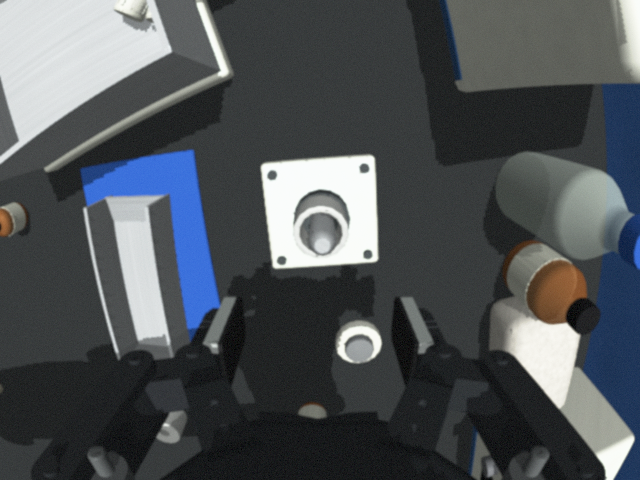

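>>> apply_moves(deltas=[[0.07,0.04,0.67,0,0,0,0.75],[0,0,0.67,0,0,0,0.75],[0,0,0.67,0,0,0,0.75],[0,0,0.67,0,0,0,0.75],[0,0,0.67,0,0,0,0.75],[0,0,0.67,0,0,0,0.75],[0,0,0,0,0,0,0.75],[0,0,0,0,0,0,0.75]])

```text
time: 43.1
tool_pos: [652.6, 71.6, 52.9]
tcp_rot: [-180.0, -0.0, 78.8]
ft_force: [0.4, -0.1, -0.0]
finger_gap: 64.2
grip_force: 0.0
```

>>> apply_moves(deltas=[[0,0,0,0,0,0,0.6],[0,0,0,0,0,0,0.4],[0,0,0,0,0,0,0.3],[0,0,0,0,0,0,0.3],[0,0,0,0,0,0,0.3]])

```text
time: 43.72
tool_pos: [653.1, 71.6, 53.8]
tcp_rot: [180.0, -0.0, 78.8]
ft_force: [-0.2, -0.6, 6.8]
finger_gap: 37.0
grip_force: 30.4
```

>>> apply_moves(deltas=[[0,0,-0.3,0,0,0,0.3],[0,0,-0.5,0,0,0,0.3],[0,0,-0.6,0,0,0,0.3],[0,0,-0.6,0,0,0,0.3],[0,0,-0.6,0,0,0,0.3],[0,0,0,0,0,0,0.3]])

```text
time: 44.48
tool_pos: [653.9, 71.6, 133.4]
tcp_rot: [179.8, -0.1, 78.8]
ft_force: [-0.0, -0.7, -1.0]
finger_gap: 37.0
grip_force: 30.2
```

>>> apply_moves(deltas=[[-0.891,-0.265,0,0,0,0,0.3],[-0.891,-0.265,0,0,0,0,0.3],[-0.891,-0.265,0,0,0,0,0.3],[-0.891,-0.265,0,0,0,0,0.3],[-0.891,-0.265,0,0,0,0,0.3],[-0.891,-0.265,0,0,0,0,0.3],[-0.891,-0.265,0,0,0,0,0.3],[-0.891,-0.265,0,0,0,0,0.3]])

```text
time: 45.48
tool_pos: [547.4, -126.5, 129.7]
tcp_rot: [-179.9, -0.0, 78.8]
ft_force: [0.8, -0.3, -0.6]
finger_gap: 37.2
grip_force: 30.2
```

>>> apply_moves(deltas=[[-0.891,-0.265,0,0,0,0,0.3],[-0.891,-0.265,0,0,0,0,0.3],[-0.891,-0.265,0,0,0,0,0.3],[0,0,0.8,0,0,0,0.3],[0,0,0.8,0,0,0,0.3],[0,0,0.8,0,0,0,0.3],[0,0,0,0,0,0,0.3],[0,0,0,0,0,0,0.3]])

```text
time: 46.48
tool_pos: [509.6, -199.9, 59.1]
tcp_rot: [-179.9, 0.0, 78.8]
ft_force: [1.4, -1.0, -0.2]
finger_gap: 37.1
grip_force: 30.3
```

```bash
python3 - <<'E'
from h import *
im,_=snap('top','t2');print(sense()['tool_pos'])
m=white(im)
for c,st in blobs(m,40,2000):
    if 270<c[0]<480 and 140<c[1]<300:print('top',c,st,onz('top',c,34).round(1))
print(sum(1 for _ in caps(im)))
E
```

```text
[ 510.04965042 -200.1574691    59.64959939]
top [297.6 171.8] [ 277  152   42   41 1028] [646.5  69.6  34. ]
top [353.2 168.6] [345 160  18  18 129] [655.9 -59.1  34. ]
top [308.9 244.5] [ 272  223   74   42 1713] [478.1  40.2  34. ]
0
```

>>> apply_moves(deltas=[[0,0,0.5,0,0,0,0.3],[0,0,0.4,0,0,0,0.3],[0,0,0.15,0,0,0,0.3],[0,0,0.05,0,0,0,0.3],[0,0,0.05,0,0,0,0.3],[0,0,0,0,0,0,0.3]])

```text
time: 47.28
tool_pos: [509.5, -199.9, 24.2]
tcp_rot: [-179.9, 0.0, 78.8]
ft_force: [0.2, -0.0, 0.1]
finger_gap: 37.1
grip_force: 30.3
```

>>> apply_moves(deltas=[[0,0,0.03,0,0,0,0.3],[0,0,0.03,0,0,0,0.3],[0,0,0,0,0,0,0.3]])

```text
time: 47.65
tool_pos: [509.7, -200.0, 23.7]
tcp_rot: [-180.0, 0.0, 78.8]
ft_force: [-5.7, 2.2, 13.0]
finger_gap: 37.1
grip_force: 31.3
```

>>> apply_moves(deltas=[[0,0,0,0,0,0,0.75],[0,0,0,0,0,0,0.75],[0,0,0,0,0,0,0.75],[0,0,-0.8,0,0,0,0.75],[0,0,-1,0,0,0,0.75],[0,0,-1,0,0,0,0.75]])

```text
time: 48.4
tool_pos: [509.1, -199.8, 106.8]
tcp_rot: [-179.9, -0.0, 78.8]
ft_force: [-0.2, 0.5, -0.4]
finger_gap: 64.2
grip_force: 0.0
```

>>> apply_moves(deltas=[[-0.68,0.97,0,0,0,0,0.75],[-0.68,0.97,0,0,0,0,0.75],[-0.68,0.97,0,0,0,0,0.75],[-0.68,0.97,0,0,0,0,0.75],[0,0,0,0,0,0,0.75],[0,0,0,0,0,0,0.75]])

```text
time: 49.15
tool_pos: [607.2, -302.1, 105.4]
tcp_rot: [-179.9, -0.0, 78.8]
ft_force: [-0.1, -0.7, -0.8]
finger_gap: 63.6
grip_force: 0.0
```

```bash
python3 - <<'E'
from h import *
im,po=snap('wrist','w10');print(po)
for c in [(608,-302,34),(519,-300,34),(510,-200,34)]:print(c,proj('wrist',c,po).round())
g=cv2.medianBlur(cv2.cvtColor(im,cv2.COLOR_RGB2GRAY),3)
for c,st in blobs(white(im),300,30000):print(c,st,onz('wrist',c,34,po).round(1))
cs=cv2.HoughCircles(g,cv2.HOUGH_GRADIENT,1,20,param1=120,param2=22,minRadius=8,maxRadius=60)
for c in cs[0][:14]:print(c,onz('wrist',c[:2],34,po).round(1))
si,_=snap('side','s2')
for c,st in blobs(white(si),60,1500):
    p=onz('side',c,34)
    if 350<p[0]<720 and -400<p[1]<-80:print('side',c,st,p.round(1))
E
```

```text
(array([ 607.24141142, -302.0635415 ,  105.37820786]), array([-1.79852092e+02, -3.74980318e-02,  7.88027410e+01]))
(608, -302, 34) [321. 258.]
(519, -300, 34) [181. 280.]
(510, -200, 34) [123. 127.]
[600.9  12.6] [ 545    0   95   36 1255] [ 820.2 -172.9   34. ]
[628.2  54.2] [616  36  20  38 305] [ 841.7 -200.9   34. ]
[20.9 76.6] [   0   54   58   54 1771] [ 435.9 -139.7   34. ]
[127.8 124.7] [  96   94   72   65 2199] [ 513.7 -200.    34. ]
[322.4 253. ] [ 290  215   66   75 3504] [ 609.4 -299.    34. ]
[186.7 277.8] [ 154  242   65   72 2945] [ 523.3 -299.5   34. ]
[416.7 322.9] [402 297  29  56 595] [ 660.1 -359.    34. ]
[218.9 323.5] [205 298  30  55 609] [ 534.1 -334.8   34. ]
[498.7 340.6] [ 445  315   91   57 2657] [ 720.  -390.5   34. ]
[455.6 422.4] [439 409  36  28 673] [ 687.9 -467.7   34. ]
[322.5 257.5  32.1] [ 608.9 -301.7   34. ]
[255.5   8.5  26.6] [ 601.1 -156.4   34. ]
[135.5 122.5  34.3] [ 519.1 -200.2   34. ]
[185.5 281.5  31. ] [ 521.7 -301.8   34. ]
[114.5 124.5  34.9] [ 504.7 -197.1   34. ]
[606.5  60.5  28.2] [ 817.4 -206.    34. ]
[160.5 309.5  48.2] [ 496.2 -318.7   34. ]
[196.5 263.5  20.5] [ 533.  -291.4   34. ]
side [318.4 342.4] [307 332  24  22 414] [ 428.  -141.1   34. ]
side [381.6 349.8] [370 339  25  23 294] [ 509.  -200.1   34. ]
side [473.6 375.9] [461 364  26  25 366] [ 608.5 -304.6   34. ]
side [425.2 404.5] [413 392  26  26 287] [ 516.6 -306.1   34. ]
```

View pics/w10.png

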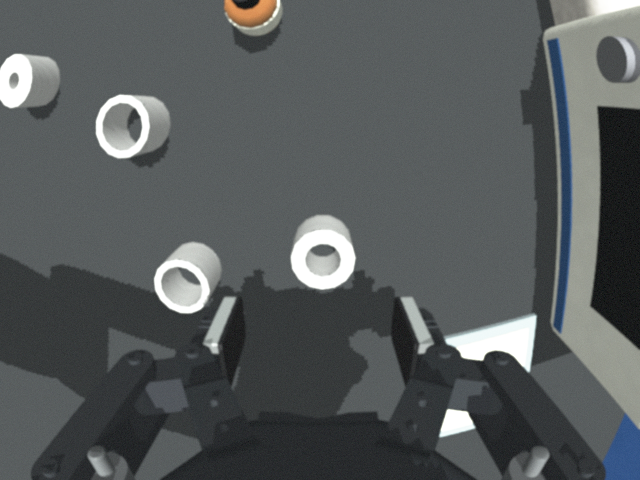

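>>> apply_moves(deltas=[[0.03,0.055,0.68,0,0,0,0.75],[0,0,0.68,0,0,0,0.75],[0,0,0.68,0,0,0,0.75],[0,0,0.66,0,0,0,0.75],[0,0,0,0,0,0,0.75],[0,0,0,0,0,0,0.6],[0,0,0,0,0,0,0.4],[0,0,0,0,0,0,0.3]])

```text
time: 50.25
tool_pos: [610.4, -302.5, 26.6]
tcp_rot: [179.9, 0.0, 78.8]
ft_force: [0.6, 0.2, 3.7]
finger_gap: 36.7
grip_force: 30.4
```

>>> apply_moves(deltas=[[0,0,0,0,0,0,0.3],[0,0,0,0,0,0,0.3],[0,0,-0.4,0,0,0,0.3],[0,0,-0.8,0,0,0,0.3],[0,0,-0.8,0,0,0,0.3],[0,0,-0.8,0,0,0,0.3],[0,0,-0.8,0,0,0,0.3],[0,0,-0.4,0,0,0,0.3]])

```text
time: 51.25
tool_pos: [610.1, -302.3, 147.2]
tcp_rot: [180.0, 0.0, 78.8]
ft_force: [0.8, -0.0, -0.7]
finger_gap: 37.0
grip_force: 30.3
```

```bash
python3 - <<'E'
from h import *
go([651.5,25,150],[180,0,79])
E
```

```text
shift [10.97 -0.76 -0.1 ] turn [ 0.01  0.01 -0.04]
```

>>> apply_moves(deltas=[[0.982,-0.053,-0.01,0,0,0,0.3],[0.982,-0.053,-0.01,0,0,0,0.3],[0.982,-0.053,-0.01,0,0,0,0.3],[0.982,-0.053,-0.01,0,0,0,0.3],[0.982,-0.053,-0.01,0,0,0,0.3],[0.982,-0.053,-0.01,0,0,0,0.3],[0.982,-0.053,-0.01,0,0,0,0.3],[0.982,-0.053,-0.01,0,0,0,0.3]])

```text
time: 52.25
tool_pos: [642.4, -67.3, 146.9]
tcp_rot: [-179.9, 0.0, 78.8]
ft_force: [0.2, 0.2, -1.0]
finger_gap: 37.0
grip_force: 30.3
```

>>> apply_moves(deltas=[[0.982,-0.053,-0.01,0,0,0,0.3],[0.982,-0.053,-0.01,0,0,0,0.3],[0,0,0,0,0,0,0.3],[0,0,0,0,0,0,0.3],[0,0,0,0,0,0,0.3]])

```text
time: 52.88
tool_pos: [650.9, -10.9, 147.9]
tcp_rot: [-179.9, 0.0, 78.8]
ft_force: [0.2, -0.7, -0.1]
finger_gap: 36.9
grip_force: 30.3
```

```bash
python3 - <<'E'
from h import *
im,po=snap('wrist','w11');print(po)
for z in(14,30,85):print(z,proj('wrist',(651.5,71,z),po).round(1))
g=cv2.medianBlur(cv2.cvtColor(im,cv2.COLOR_RGB2GRAY),3)
m=white(im)
for c,st in blobs(m,300,30000):print(c,st)
cs=cv2.HoughCircles(g,cv2.HOUGH_GRADIENT,1,8,param1=100,param2=15,minRadius=8,maxRadius=60)
for c in cs[0]:
    p=onz('wrist',c[:2],85,po)
    if np.hypot(p[0]-651,p[1]-71)<15:print(c,p.round(1),onz('wrist',c[:2],30,po).round(1))
# base holes / outline
b=[(c,st) for c,st in blobs(m,2000,30000)]
lab=cv2.connectedComponents(m.astype(np.uint8))[1];u=proj('wrist',(651.5+32,71+32,14),po).astype(int);k=lab[u[1],u[0]]
cn=max(cv2.findContours((lab==k).astype(np.uint8),0,1)[0],key=cv2.contourArea)
bx=cv2.boxPoints(cv2.minAreaRect(cn));W=np.array([onz('wrist',x,14,po)[:2] for x in bx]);print('base',W.round(1),W.mean(0),[np.linalg.norm(W[i]-W[i-1]).round(1) for i in range(4)])
E
```

```text
(array([650.92320066, -10.86748117, 147.89412977]), array([-1.79898973e+02,  1.70087467e-02,  7.87526029e+01]))
14 [297.5 116.3]
30 [296.1 116.5]
85 [289.6 117.3]
[299.7 115.1] [  231    50   135   133 11739]
[290.6 116.3] [281 105  20  23 347]
[ 93.  202.2] [  39  106   93  211 6204]
[561.3 312.1] [ 518  243   91  147 9803]
[354.9 267.2] [332 257  41  29 470]
[316.8 313.8] [ 272  296   92   40 1904]
[610.  446.6] [ 572  412   68   68 2310]
[297.5 118.5  33.5] [655.3  69.6  85. ] [652.1  69.5  30. ]
[307.5 118.5  42.2] [660.3  68.5  85. ] [658.5  68.2  30. ]
[297.5 132.5  25.8] [653.9  62.5  85. ] [650.2  60.4  30. ]
[287.5 124.5  21.1] [649.7  67.6  85. ] [644.9  67.   30. ]
[297.5 110.5  37.7] [656.2  73.6  85. ] [653.2  74.7  30. ]
[288.5 132.5  18.8] [649.4  63.4  85. ] [644.4  61.6  30. ]
[305.5 109.5  22.4] [660.2  73.3  85. ] [658.4  74.3  30. ]
[289.5 106.5  20.4] [652.6  76.5  85. ] [648.6  78.4  30. ]
[301.5 125.5  22.9] [656.6  65.6  85. ] [653.8  64.4  30. ]
[289.5 115.5  11.8] [651.7  71.9  85. ] [647.4  72.5  30. ]
[309.5 128.5  16. ] [660.3  63.3  85. ] [658.5  61.4  30. ]
[303.5 101.5  15.8] [660.1  77.5  85. ] [658.2  79.8  30. ]
[279.5 103.5  11.1] [647.9  79.1  85. ] [642.6  81.8  30. ]
[286.5 143.5  10.3] [647.2  58.1  85. ] [641.6  54.7  30. ]
[305.5 138.5  13.8] [657.3  58.6  85. ] [654.6  55.4  30. ]
base [[613.5 122.9]
 [701.6 110.3]
 [691.7  21.5]
 [600.   33.1]] [651.70215631  71.95226519] [np.float64(90.8), np.float64(89.0), np.float64(89.4), np.float64(92.4)]
```

>>> apply_moves(deltas=[[0.893,-0.171,0,0,0,0,0.3],[0.893,-0.171,0,0,0,0,0.3],[0.893,-0.171,0,0,0,0,0.3],[0,0,0.4,0,0,0,0.3],[0,0,0.3,0,0,0,0.3],[0,0,0,0,0,0,0.3],[0,0,0,0,0,0,0.3]])

```text
time: 53.8
tool_pos: [651.7, 71.0, 127.1]
tcp_rot: [-179.9, 0.0, 78.7]
ft_force: [0.1, 0.2, -1.0]
finger_gap: 36.9
grip_force: 30.3
```

```bash
python3 - <<'E'
from h import *
go([651.4,71.1,125],[180,0,79]);im,po=snap('side','s3')
s=sense()['tool_pos'];print(s)
# side view: expected sleeve bottom centre & shaft tip
print(proj('side',[651.4,71.1,85]),proj('side',[*s[:2],s[2]-25]),proj('side',[*s[:2],s[2]+9]))
print(cv2.cvtColor(im,cv2.COLOR_RGB2GRAY)[150:215:3,345:395:2])
E
```

```text
shift [ 0.   -0.01  0.07] turn [-0.02  0.   -0.06]
[651.86766946  71.23811524 127.39424448]
[368.5703524  185.43168748] [369.57585011 178.66865728] [371.26168627 165.21085642]
[[ 22  21  34  52  50  33  22  21  23  24  22  23  25  24  26  27  28  26
   23  23  18  20  24  24  43]
 [ 23  23  26  46  46  23  21  22  21  22  23  25  26  34  27  26  27  34
   52  19  19  19  28  22  25]
 [ 23  24  23  26  47  47  25  22  23  22  23  24  40  51  39  27  27  21
   17  19  18  24  24  25  29]
 [ 36  24  23  24  26  27  23  19  22  21  24  46  77  71  62  45  23  18
   15  19  38  28  22  45  62]
 [ 52  30  23  23  23  22  23  24  23  17 221 250 249 248 249 249 231 109
    9  13  80 106  31  23  68]
 [ 50  50  27  22  24  24  22  20  21  95 244 149 115 122 122 157 191 157
   86  11  92  82  24  26  26]
 [ 51  53  52  52  36  18  23  30 102  91 116 117 128 129 123 112 105 143
  139  35  98  67  24  26  27]
 [ 50  54  52  51  30  18  22  41 105  79 132 136 128 127 124 123 135 142
  122  40 105  43  25  28  27]
 [ 50  49  52  52  48  23  21  60 106  75 120 140 145 144 146 147 139 122
   73  56 
[... 686 characters left out ...]
55 255 110 109 115 104 211 248 255 255
  145  43  50  52  49  50  52]
 [ 72 164 236 255 255 255 255 255 253 163  95 110 115 100 255 255 254 254
  255 142  46  51  52  53  52]
 [255 255 254 254 254 255 249 110  83  86 103 112 113 100  84 199 255 254
  254 255 138  45  53  52  52]
 [255 254 254 254 254 255 119  88  94  91 103 111 110  97  91  86 163 255
  254 254 255 115  48  51  52]
 [254 254 254 254 255 247  89  91  90  92 106 110 108  78  93  92 113 255
  254 254 254 255  95  43  52]
 [254 254 254 254 255 236  45  91  86  49  43  51  47  42  56  82 148 255
  254 254 254 254 255  91  47]
 [254 254 254 254 255 251  51  34  40  44  45  46  44  43  43  29 161 255
  254 254 254 254 254 255  93]]
```

>>> apply_moves(deltas=[[0,0,0.25,0,0,0,0.3],[0,0,0.25,0,0,0,0.3],[0,0,0,0,0,0,0.3],[0,0,0,0,0,0,0.3]])

```text
time: 54.35
tool_pos: [651.5, 72.0, 112.0]
tcp_rot: [-179.9, 0.0, 78.8]
ft_force: [-0.1, -0.6, -0.9]
finger_gap: 37.0
grip_force: 30.3
```

>>> apply_moves(deltas=[[0,0,0.1,0,0,0,0.3],[0,0,0,0,0,0,0.3]])

```text
time: 54.6
tool_pos: [651.5, 72.0, 108.9]
tcp_rot: [-179.9, 0.0, 78.8]
ft_force: [0.3, -0.3, -1.1]
finger_gap: 37.0
grip_force: 30.3
```

>>> apply_moves(deltas=[[0,0,0.08,0,0,0,0.3],[0,0,0,0,0,0,0.3]])

```text
time: 54.85
tool_pos: [651.5, 72.0, 106.4]
tcp_rot: [-179.9, 0.0, 78.8]
ft_force: [0.3, -0.4, -0.5]
finger_gap: 37.0
grip_force: 30.3
```

>>> apply_moves(deltas=[[0,0,0.08,0,0,0,0.3],[0,0,0,0,0,0,0.3]])

```text
time: 55.1
tool_pos: [651.5, 71.9, 104.1]
tcp_rot: [-179.9, 0.0, 78.8]
ft_force: [0.5, -0.3, -0.7]
finger_gap: 37.5
grip_force: 30.3
```

>>> apply_moves(deltas=[[0,0,0.05,0,0,0,0.3],[0,0,0,0,0,0,0.3]])

```text
time: 55.35
tool_pos: [651.6, 72.0, 102.7]
tcp_rot: [-179.9, -0.0, 78.8]
ft_force: [0.6, -0.4, -1.1]
finger_gap: 37.0
grip_force: 30.3
```

>>> apply_moves(deltas=[[0,0,0.05,0,0,0,0.3],[0,0,0,0,0,0,0.3]])

```text
time: 55.6
tool_pos: [651.6, 71.9, 101.2]
tcp_rot: [-179.9, -0.0, 78.8]
ft_force: [-0.1, -0.7, -0.1]
finger_gap: 37.0
grip_force: 30.3
```

>>> apply_moves(deltas=[[0,0,0.15,0,0,0,0.3],[0,0,0.15,0,0,0,0.3],[0,0,0,0,0,0,0.3]])

```text
time: 55.98
tool_pos: [651.6, 72.0, 91.7]
tcp_rot: [-179.9, 0.0, 78.8]
ft_force: [1.8, -0.3, -1.6]
finger_gap: 36.8
grip_force: 30.3
```

>>> apply_moves(deltas=[[0,0,0.15,0,0,0,0.3],[0,0,0.15,0,0,0,0.3],[0,0,0.15,0,0,0,0.3],[0,0,0,0,0,0,0.3]])

```text
time: 56.48
tool_pos: [651.6, 71.9, 78.3]
tcp_rot: [-179.9, 0.0, 78.8]
ft_force: [2.6, -2.0, -2.2]
finger_gap: 36.8
grip_force: 30.3
```

>>> apply_moves(deltas=[[0,0,0.15,0,0,0,0.3],[0,0,0.15,0,0,0,0.3],[0,0,0.15,0,0,0,0.3],[0,0,0.1,0,0,0,0.3],[0,0,0,0,0,0,0.3]])

```text
time: 57.1
tool_pos: [651.5, 72.0, 61.9]
tcp_rot: [-179.9, 0.0, 78.8]
ft_force: [2.6, 0.0, -3.0]
finger_gap: 37.1
grip_force: 30.3
```

>>> apply_moves(deltas=[[0,0,0.08,0,0,0,0.3],[0,0,0.06,0,0,0,0.3],[0,0,0,0,0,0,0.3]])

```text
time: 57.48
tool_pos: [651.6, 72.0, 57.9]
tcp_rot: [-179.9, -0.0, 78.8]
ft_force: [3.5, -0.9, -2.3]
finger_gap: 37.2
grip_force: 30.3
```

>>> apply_moves(deltas=[[0,0,0.05,0,0,0,0.3],[0,0,0,0,0,0,0.3]])

```text
time: 57.72
tool_pos: [651.6, 72.0, 56.7]
tcp_rot: [-179.9, -0.0, 78.8]
ft_force: [2.1, -0.4, 0.1]
finger_gap: 36.8
grip_force: 30.5
```

>>> apply_moves(deltas=[[0,0,0.03,0,0,0,0.3],[0,0,0,0,0,0,0.3]])

```text
time: 57.98
tool_pos: [651.6, 72.0, 56.6]
tcp_rot: [-179.9, -0.0, 78.8]
ft_force: [-2.4, 0.8, 6.5]
finger_gap: 36.6
grip_force: 30.9
```

>>> apply_moves(deltas=[[0,0,0,0,0,0,0.75],[0,0,0,0,0,0,0.75],[0,0,0,0,0,0,0.75],[0,0,-0.5,0,0,0,0.75],[0,0,-0.8,0,0,0,0.75],[0,0,-0.8,0,0,0,0.75],[0,0,-0.8,0,0,0,0.75],[0,0,0,0,0,0,0.75]])

```text
time: 58.98
tool_pos: [653.8, 72.0, 146.6]
tcp_rot: [179.7, -0.1, 78.8]
ft_force: [0.1, -0.1, -0.2]
finger_gap: 64.4
grip_force: 0.0
```

>>> apply_moves(deltas=[[-0.86,0.238,0,0,0,0,0],[-0.86,0.238,0,0,0,0,0],[-0.86,0.238,0,0,0,0,0],[-0.86,0.238,0,0,0,0,0],[-0.86,0.238,0,0,0,0,0],[0,0,0,0,0,0,0],[0,0,0,0,0,0,0]])

```text
time: 59.85
tool_pos: [661.2, -61.0, 141.8]
tcp_rot: [-179.8, -0.0, 78.8]
ft_force: [-0.3, 0.2, -0.3]
finger_gap: -0.4
grip_force: 0.0
```

```bash
python3 - <<'E'
from h import *
im,po=snap('wrist','w12');print(po)
c,=[x for x in [0]];
for z in(15,30,64,85):print(z,proj('wrist',(651.8,71.5,z),po).round(1))
for z in(15,20,25):print('b',z,proj('wrist',(661.5,-61.5,z),po).round(1))
for c,st in blobs(white(im),300,30000):print(c,st,onz('wrist',c,64,po).round(1))
hs=im.astype(int);gr=(abs(hs.mean(2)-150)<25)
t,_=snap('top','t3');s,_=snap('side','s4')
w=white(t)
for c,st in blobs(w,40,3000):
    if 140<c[0]<480 and 140<c[1]<300:print('top',c,st[2:],onz('top',c,34).round(1))
E
```

```text
(array([661.18918891, -61.01512706, 141.82855606]), array([-1.79849259e+02, -2.20699419e-02,  7.87985088e+01]))
15 [268.   48.8]
30 [264.8  44.9]
64 [256.   34.3]
85 [249.1  25.9]
b 15 [320.2 229.9]
b 20 [320.3 232.1]
b 25 [320.3 234.3]
[270.4  55.8] [  203     0   136   120 11718] [657.1  57.3  64. ]
[ 62.7 152.1] [  15   43   80  220 5422] [508.9  40.1  64. ]
[560.6 262.5] [  516   177    93   177 13162] [ 827.1 -102.1   64. ]
[321.1 225.4] [ 292  199   59   57 1508] [665.5 -43.4  64. ]
[591.8 432.2] [ 532  384  108   96 4766] [ 914.3 -332.4   64. ]
top [292.6 170.4] [ 36  40 851] [649.6  81.2  34. ]
top [460.1 230.2] [16 16 66] [ 516.5 -305.1   34. ]
top [413.9 232.7] [17 16 70] [ 509.1 -199.6   34. ]
top [286.2 241. ] [ 30  29 537] [485.3  92.4  34. ]
top [172.5 237.3] [ 8 11 53] [489.6 353.8  34. ]
top [172.3 249.2] [ 6  8 40] [462.2 353.2  34. ]
```

```bash
python3 - <<'E'
from h import *
po=(np.array([661.19,-61.02,141.83]),np.array([-179.85,-.022,78.8]))
im=cv2.imread('pics/w12.png')[:,:,::-1];m=white(im)
sub=m[195:260,288:355].astype(np.uint8)
cn=max(cv2.findContours(sub,0,1)[0],key=cv2.contourArea);f=np.zeros_like(sub);cv2.drawContours(f,[cv2.convexHull(cn)],-1,1,-1)
h=(f==1)&(sub==0);ys,xs=np.nonzero(h);u=(288+xs.mean(),195+ys.mean());print('grey',u,h.sum(),np.ptp(xs),np.ptp(ys),[onz('wrist',u,z,po).round(1) for z in(15,22)])
a=cv2.imread('pics/top0.png')[:,:,::-1];b=cv2.imread('pics/t3.png')[:,:,::-1]
A=[c for c,s in blobs(white(a),15,300)]
for c,s in blobs(white(b),15,300):
    if min(np.hypot(*(c-x)) for x in A)>4:print('new',c,s[4])
d=(b[150:300,130:280].astype(int).min(2));
g=cv2.imread('pics/s4.png')[:,:,::-1]
for c,s in blobs(white(g),15,400):
    if c[0]>120:print('side',c,s[2:])
E
```

```text
grey (np.float64(320.7750865051903), np.float64(229.86418685121106)) 1156 58 56 [array([661.9, -61.5,  15. ]), array([662.3, -59.3,  22. ])]
new [347. 167.] 33
new [172.5 224.2] 28
new [286.9 225.1] 25
new [413.9 232.7] 70
new [172.5 237.3] 53
new [172.3 249.2] 40
side [316.7   3.3] [18 10 46]
side [300.8  26.8] [ 5  9 20]
side [290.9  78.8] [ 25  26 111]
side [466.2 153.1] [ 12  17 112]
side [409.9 259. ] [ 25  22 376]
side [197.9 255.1] [12  7 42]
side [410.7 315.5] [ 9  4 26]
side [318.5 342.8] [ 22  20 295]
side [382.  350.3] [ 25  23 237]
side [626.6 374.7] [ 34  33 280]
side [425.5 404.4] [ 26  26 272]
```

>>> apply_moves(deltas=[[0,0.03,0.8,0,0,0,0],[0,0,0.8,0,0,0,0],[0,0,0.8,0,0,0,0],[0,0,0.6,0,0,0,0],[0,0,0.2,0,0,0,0],[0,0,0,0,0,0,0],[0,0,0,0,0,0,0]])

```text
time: 60.88
tool_pos: [663.3, -61.8, 48.0]
tcp_rot: [180.0, -0.0, 78.8]
ft_force: [-0.1, 0.7, 0.2]
finger_gap: -0.0
grip_force: 0.0
```

>>> apply_moves(deltas=[[0,0,0.08,0,0,0,0],[0,0,0,0,0,0,0]])

```text
time: 61.12
tool_pos: [662.5, -61.7, 44.5]
tcp_rot: [-179.9, -0.0, 78.8]
ft_force: [-0.4, -0.0, 0.5]
finger_gap: 0.2
grip_force: 0.0
```

>>> apply_moves(deltas=[[0,0,0.08,0,0,0,0],[0,0,0,0,0,0,0]])

```text
time: 61.38
tool_pos: [662.1, -61.7, 41.5]
tcp_rot: [-179.9, 0.0, 78.8]
ft_force: [0.3, -0.5, 0.3]
finger_gap: 0.2
grip_force: 0.0
```

>>> apply_moves(deltas=[[0,0,0.08,0,0,0,0],[0,0,0.08,0,0,0,0],[0,0,0,0,0,0,0]])

```text
time: 61.75
tool_pos: [662.1, -61.6, 36.6]
tcp_rot: [-179.9, 0.0, 78.8]
ft_force: [-0.6, -0.2, -0.4]
finger_gap: -0.0
grip_force: 0.0
```

>>> apply_moves(deltas=[[0,0,0.07,0,0,0,0],[0,0,0,0,0,0,0]])

```text
time: 62.0
tool_pos: [662.5, -61.7, 35.1]
tcp_rot: [-179.9, -0.0, 78.8]
ft_force: [-0.1, 1.0, 2.1]
finger_gap: 0.1
grip_force: 1.0
```

>>> apply_moves(deltas=[[0,0,0.07,0,0,0,0],[0,0,0,0,0,0,0]])

```text
time: 62.25
tool_pos: [662.6, -61.7, 33.1]
tcp_rot: [-180.0, -0.0, 78.8]
ft_force: [0.0, 0.7, 2.6]
finger_gap: 0.3
grip_force: 1.5
```

>>> apply_moves(deltas=[[0,0,0.07,0,0,0,0],[0,0,0,0,0,0,0]])

```text
time: 62.5
tool_pos: [662.6, -61.7, 30.9]
tcp_rot: [-180.0, -0.0, 78.8]
ft_force: [-0.7, 0.6, 4.0]
finger_gap: -0.0
grip_force: 2.2
```

>>> apply_moves(deltas=[[0,0,0.05,0,0,0,0],[0,0,0,0,0,0,0]])

```text
time: 62.75
tool_pos: [662.7, -61.7, 30.1]
tcp_rot: [-180.0, 0.0, 78.8]
ft_force: [-2.3, 1.1, 8.6]
finger_gap: -0.5
grip_force: 4.4
```

>>> apply_moves(deltas=[[0,0,0.04,0,0,0,0],[0,0,0,0,0,0,0]])

```text
time: 63.0
tool_pos: [662.8, -61.7, 29.9]
tcp_rot: [-180.0, 0.0, 78.8]
ft_force: [-7.0, 1.0, 16.0]
finger_gap: 0.1
grip_force: 8.1
```

Fully down at the stop. I'll retreat and check that everything is in place.

>>> apply_moves(deltas=[[0,0,-0.3,0,0,0,0],[0,0,-0.8,0,0,0,0],[0,0,-0.8,0,0,0,0],[0,0,-0.8,0,0,0,0],[0,0,-0.8,0,0,0,0],[0,0,-0.8,0,0,0,0],[-0.9,0,-0.2,0,0,0,0],[-0.9,0,0,0,0,0,0]])

```text
time: 64.0
tool_pos: [652.2, -115.0, 163.6]
tcp_rot: [-180.0, 0.0, 78.9]
ft_force: [0.2, -0.5, -0.5]
finger_gap: -0.1
grip_force: 0.0
```

>>> apply_moves(deltas=[[-0.9,0,0,0,0,0,0],[-0.9,0,0,0,0,0,0],[-0.9,0,0,0,0,0,0],[-0.9,0,0,0,0,0,0],[0,0,0,0,0,0,0],[0,0,0,0,0,0,0]])

```text
time: 64.75
tool_pos: [630.9, -220.1, 162.5]
tcp_rot: [-179.9, -0.0, 78.8]
ft_force: [0.3, -0.5, 0.1]
finger_gap: 0.2
grip_force: 0.0
```

```bash
python3 - <<'E'
from h import *
t,_=snap('top','t5');s,_=snap('side','s5')
w=white(t)
for c,st in blobs(w,25,3000):
    if 140<c[0]<480 and 140<c[1]<320:print('top',c,st,onz('top',c,34).round(1))
m=t.astype(int)
print('orange',[(c,onz('top',c,50).round()) for c,_ in blobs((m[:,:,0]>110)&(m[:,:,2]<70)&(m[:,:,1]<110),20,400)])
# tray outline on mat in top: non-blue bounding in mat
bl=((m[:,:,2]>150)&(m[:,:,0]<80)).astype(np.uint8)
for c in cv2.findContours(bl,2,2)[0]:
    if cv2.contourArea(c)>800:b=cv2.boxPoints(cv2.minAreaRect(c));print(cv2.contourArea(c),b.round())
# sleeve top on post in side: expected centre
print(proj('side',(651.8,71.5,64)),proj('side',(651.8,71.5,34)))
print(cv2.cvtColor(s,cv2.COLOR_RGB2GRAY)[180:228:4,350:390:2])
E
```

```text
top [297.  171.2] [ 277  152   42   41 1091] [647.9  71.   34. ]
top [353.2 168.6] [345 160  18  18 129] [655.9 -59.1  34. ]
top [172.5 224.2] [171 220   4  10  28] [519.8 355.1  34. ]
top [308.9 244.5] [ 272  223   74   42 1712] [478.1  40.2  34. ]
top [172.5 237.3] [169 233   8  11  53] [489.6 353.8  34. ]
top [172.3 249.2] [170 246   6   8  40] [462.2 353.2  34. ]
orange [(array([333.4,  88.8]), array([839., -10.,  50.])), (array([391.6, 194.8]), array([ 593., -146.,   50.])), (array([266.2, 307. ]), array([336., 132.,  50.])), (array([ 29.6, 382.2]), array([161., 653.,  50.])), (array([ 14.6, 396.1]), array([131., 684.,  50.]))]
4433.0 [[259. 261.]
 [266. 211.]
 [358. 223.]
 [351. 273.]]
2316.5 [[269. 252.]
 [276. 221.]
 [353. 238.]
 [346. 269.]]
[367.66533644 192.99423475] [366.32585405 203.7067306 ]
[[ 63  61  61  59  61  64  62  61  61  63  60  61  60  61  62  62  62  59
   61  62]
 [ 62  63  61  60  61  63  60  58  79 186 193 105  56  63  64  61  60  62
   61  62]
 [ 60  61  62  63  54 100 218 229 150 187 212 163  97  55  56  61  61  63
   62  61]
 [ 62  62  60  57 219 255 248 125 117 131 136 126 252 255 252  74  59  61
   62  60]
 [ 63 104 206 245 231 255 254 147 118 130 130 147 254 251 255 255 115  56
   60  61]
 [255 255 255 255 158 121 212 255 255 255 255 254 234 172 255 255 255 193
   55  60]
 [255 255 255 250 108 130 138 142 144 145 145 139 135 112 255 255 255 255
  253  60]
 [255 255 255 135 106 131 138 141 145 144 142 139 131 100 254 255 255 255
  255 255]
 [255 255 255 129  33  55  97 136 143 142 137  88  57  46 255 255 255 255
  255 255]
 [255 255 255 255 122  46  44  45  48  47  49  44  49 182 255 255 255 255
  255 255]
 [255 255 255 255 253 204 205 198 183 196 199 207 202 255 255 255 255 255
  255 255]
 [255 255 255 255 255 255 255 245 226 204 213 241 255 255 255 255 255 255
  255 255]]
```

```bash
python3 -c "
from bench import hand_in;print(hand_in())"
```

```text
the job is handed in; nothing more can be done
None
```

I handed the job in at about 65 s: the five strays went into the tray, all nine caps were tipped into the hopper (not counted there; the tray weighed and looked empty afterwards, and no caps showed on the bench), the tray is back on its mat, the old sleeve stands on the bench, the 21 mm-bore sleeve is seated on the shoulder, and the start button was pressed to its stop last.

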